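# Batch guide rollers through a gated feed chute into a cassette

## Task

Fill the aluminium cassette with all the loose steel guide rollers by way of the feed chute: with the chute's slide gate fully down and the cassette, low end wall towards the chute, set in the dock under the outlet, lay every roller crosswise in the hopper mouth so that it rolls down and queues behind the gate. When they are all queued, draw the gate up to its end stop so that the rollers run into the cassette. Finally carry the filled cassette back to the middle of the rubber mat, squarely on it and with its rollers inside, push the gate fully down again; do not knock over either of the two bottles with thin tips.

Things in the scene. Friction and masses are not known exactly. Their poses are not given: they have to be found in the camera images.
- feeder: Fixed grey steel feed chute on a base plate 428 x 104 x 4 mm. +x is downhill (level), y across, z up; origin on the bench. Floor slopes 18 degrees: z = 0.0495 - 0.325 x from x = -0.208 (back wall, top z = 0.167) to 0.060 (outlet lip). Channel 60 mm wide inside, walls 30 mm above the floor; rollers queue crosswise uphill of the gate at x = 0.038. Position and yaw vary.
- feeder_mouth (a point): Point on the sloping floor at the middle of the hopper mouth (feeder x = -0.140, z = 0.095; axes as feeder). The mouth, feeder x -0.208 to -0.103, is 73 mm wide inside, its walls flaring out above 30 mm to 50 mm above the floor; it then narrows to 60 mm by x = -0.056. Let go here 25 mm or less above the floor, a roller with its axis along feeder y rolls to the gate; one along the chute sticks.
- feeder_dock (a point): Centre of the dock, on the base plate (feeder x = 0.1345, z = 0.004; axes as feeder). The dock is an opening 149 x 87 mm between dark rails with lips leaning outwards (top z = 0.025) and a stop at each end; the cassette stands in it, its +x along feeder +x, with 4.5 mm to spare each way across and 6 mm lengthwise.
- gate (a joint): Height in m of the slide gate: 0 = fully down (chute shut), 0.050 = drawn straight up to its end stop (open). It moves vertically, resists with about 3 N of friction and stays where it is left. It may be found partly drawn up.
- gate_grip (a point): Centre of the black grip bar on top of the slide gate: 16 mm along feeder x (grip it across this), 46 mm along feeder y, 20 mm high; at z = 0.126 with the gate down. It stands at feeder x = 0.038; the guide posts beside the gate reach z = 0.100.
- cassette: Open aluminium cassette, 136 (x) x 78 (y) mm, about 0.25 kg; origin at the centre of its underside. Walls 38 mm high, but the end wall at -x, which faces the chute, only 17 mm. Inside 130 x 70 mm, floor sloping from z = 0.015 at -x to 0.005 at +x. Black carrying bar across the middle, along y: 16 mm wide (x), 14 mm high, centre at z = 0.081, free below. Starts empty on the mat.
- mat: Fixed black rubber mat on the bench, 200 mm (its x) x 140 mm (its y) x 3 mm; origin at the centre of its underside. Starts at differing places.
- roller1: Steel guide roller: plain cylinder, 24 mm diameter, 56 mm long, 0.07 kg, lying on the bench; origin at its centre, its x along the cylinder's axis. Rolls if pushed. May be absent.
- roller2: Steel guide roller: plain cylinder, 24 mm diameter, 56 mm long, 0.07 kg, lying on the bench; origin at its centre, its x along the cylinder's axis. Rolls if pushed. May be absent.
- roller3: Steel guide roller: plain cylinder, 24 mm diameter, 56 mm long, 0.07 kg, lying on the bench; origin at its centre, its x along the cylinder's axis. Rolls if pushed. May be absent.
- roller4: Steel guide roller: plain cylinder, 24 mm diameter, 56 mm long, 0.07 kg, lying on the bench; origin at its centre, its x along the cylinder's axis. Rolls if pushed. May be absent.
- oil_bottle: Small amber bottle with a thin dark tip, 35 mm diameter, 115 mm high, standing on the bench; origin at the centre of its underside. A bystander.
- flux_bottle: Small cream bottle with a long thin red tip, 43 mm diameter, 130 mm high, standing on the bench; origin at the centre of its underside. A bystander.
Things that resemble listed ones, but are neither listed nor needed, are in the scene too. There is more than one size of the cassette; the job needs the larger.

How it is judged (in metres and radians):
On the way, in this order (a step that is already met when the one before it is completed fails the run):
1. gate down, cassette standing in the dock, every roller lying crosswise in the chute behind the gate (value of joint gate below 0.008 m and x of cassette in the frame of feeder_dock between -0.012 and 0.012 m and y of cassette in the frame of feeder_dock between -0.008 and 0.008 m and z of cassette in the frame of feeder_dock between -0.004 and 0.006 m and angle between cassette's own z axis and vertical below 0.06 rad and angle between the x axis of cassette and the x axis of feeder, either way round below 0.1 rad and x of roller1 in the frame of feeder between -0.075 and 0.035 m and y of roller1 in the frame of feeder between -0.012 and 0.012 m and z of roller1 in the frame of feeder between 0.045 and 0.105 m and angle between the x axis of each of roller1, roller2, roller3, roller4 and the y axis of feeder, either way round below 0.3 rad and x of roller2 in the frame of feeder between -0.075 and 0.035 m and y of roller2 in the frame of feeder between -0.012 and 0.012 m and z of roller2 in the frame of feeder between 0.045 and 0.105 m and x of roller3 in the frame of feeder between -0.075 and 0.035 m and y of roller3 in the frame of feeder between -0.012 and 0.012 m and z of roller3 in the frame of feeder between 0.045 and 0.105 m and x of roller4 in the frame of feeder between -0.075 and 0.035 m and y of roller4 in the frame of feeder between -0.012 and 0.012 m and z of roller4 in the frame of feeder between 0.045 and 0.105 m), for 0.2 s.
2. gate drawn up to its end stop and every roller run out into the docked cassette (value of joint gate above 0.046 m and x of cassette in the frame of feeder_dock between -0.012 and 0.012 m and y of cassette in the frame of feeder_dock between -0.008 and 0.008 m and z of cassette in the frame of feeder_dock between -0.004 and 0.006 m and angle between cassette's own z axis and vertical below 0.06 rad and angle between the x axis of cassette and the x axis of feeder, either way round below 0.1 rad and x of roller1 in the frame of cassette between -0.066 and 0.066 m and y of roller1 in the frame of cassette between -0.035 and 0.035 m and z of roller1 in the frame of cassette between 0.008 and 0.05 m and x of roller2 in the frame of cassette between -0.066 and 0.066 m and y of roller2 in the frame of cassette between -0.035 and 0.035 m and z of roller2 in the frame of cassette between 0.008 and 0.05 m and x of roller3 in the frame of cassette between -0.066 and 0.066 m and y of roller3 in the frame of cassette between -0.035 and 0.035 m and z of roller3 in the frame of cassette between 0.008 and 0.05 m and x of roller4 in the frame of cassette between -0.066 and 0.066 m and y of roller4 in the frame of cassette between -0.035 and 0.035 m and z of roller4 in the frame of cassette between 0.008 and 0.05 m), for 0.2 s.
At the end, for the whole second after the job is handed in: The gate is down (within 5 mm); the cassette stands upright on the mat, its centre within 32 mm of the mat's centre along each side and its length within 0.25 rad of the mat's length; every roller lies still inside the cassette (value of joint gate below 0.005 m and x of cassette in the frame of mat between -0.032 and 0.032 m and y of cassette in the frame of mat between -0.032 and 0.032 m and z of cassette in the frame of mat between -0.002 and 0.008 m and angle between the x axis of cassette and the x axis of mat, either way round below 0.25 rad and angle between cassette's own z axis and vertical below 0.06 rad and linear speed of cassette below 0.02 m/s and x of roller1 in the frame of cassette between -0.066 and 0.066 m and y of roller1 in the frame of cassette between -0.035 and 0.035 m and z of roller1 in the frame of cassette between 0.008 and 0.05 m and linear speed of each of roller1, roller2, roller3, roller4 below 0.03 m/s and x of roller2 in the frame of cassette between -0.066 and 0.066 m and y of roller2 in the frame of cassette between -0.035 and 0.035 m and z of roller2 in the frame of cassette between 0.008 and 0.05 m and x of roller3 in the frame of cassette between -0.066 and 0.066 m and y of roller3 in the frame of cassette between -0.035 and 0.035 m and z of roller3 in the frame of cassette between 0.008 and 0.05 m and x of roller4 in the frame of cassette between -0.066 and 0.066 m and y of roller4 in the frame of cassette between -0.035 and 0.035 m and z of roller4 in the frame of cassette between 0.008 and 0.05 m); the robot touches nothing.
It fails at once if the oil bottle is knocked over (angle between oil_bottle's own z axis and vertical above 0.6 rad).
It fails at once if the flux bottle is knocked over (angle between flux_bottle's own z axis and vertical above 0.6 rad).
Of roller1, roller2, roller3, roller4 only 2 to 4 are there at a start; the rules pass over those that are not, and their reading is None.
At some moment in a run one of cassette may be knocked a few centimetres aside while the robot is not near it.
It also fails if it takes over 210 s, if anything falls off the work surface, if the arm or the gripper's body presses on something with over 40 N, if the wrist force passes 120 N, or if a joint passes its speed limit or range.

## Robot

A 7-joint arm with a two-finger parallel gripper is mounted at the origin on a cart in front of the work surface, level with it; the furniture and walls round the work are solid. World frame = base frame: x ahead of the robot, y to its left, z up, the work surface at z = 0. Lengths are in mm, angles in rad, forces in N, time in s.
With the tool pointing down it reaches from about 400 to 900 mm from the base axis. Payload 5.5 kg.
Tool frame: the origin (TCP) lies at the very end of the fingers, on their centre line; the grasp point (between the pads) lies 19 mm behind it; y points along the fingers, x is the direction in which the jaws open and shut, and the axes are right-handed (so a half turn about y gives the same grasp; the last joint's range is limited). The gripper opens to 92 mm and grips with 3 to 60 N. Pads are 19 mm wide; open, the fingers measure 130 mm over their backs; the gripper's body (75 mm by 190 mm) begins 47 mm behind the grasp point.
Start: joints at [-1.013, 0.501, -0.427, 1.55, 0.221, 1.138, -0.21], TCP at [188.818, 621.971, 226.729] pointing down, gripper open.
Joint ranges: [-2.88, 2.88], [-0.31, 2.03], [-1.54, 1.56], [0.2, 2.42], [-1.41, 4.55], [0.19, 2.02], [-2.57, 2.57]. Speed limits (rad/s): [2.57, 2.57, 3.14, 3.14, 3.14, 3.14, 3.14].

## Interface

Orientations are given as [roll, pitch, yaw] about the fixed x, y, z axes, in that order (R = Rz(yaw) Ry(pitch) Rx(roll)).
In Python, from rig import bot gives the robot as it stands.
- The arm moves only by the tool play_rows, never from a script. Its argument "series" is a list of rows, each a list of 3 entries, a list of its own where there are three numbers: the turn, a rotation vector about the world's x, y, z normalised to -1 to 1, where 1 is 90 degrees, then the shift along the world's x, y, z normalised to -1 to 1, where 1 is 0.1 m, then the gripper command: -1 is shut, 1 is fully open, values between are in proportion. In form: [[[wx, wy, wz], [tx, ty, tz], fingers], ...]. A call has 1 to 20 rows; each row shifts and turns the pose as measured when the row begins; what a row does not reach is not made up. A row lasts 1/12 s, in which the tool goes at most 41.7 mm and 7.16 degrees, less where a joint would pass 70% of its speed; a pose out of reach is approached as far as the arm can. A call with a number of a shift or a turn outside -1 to 1 is refused whole. A call with a gripper value outside its range is refused whole. The fingers move at their own pace and stop on an object; the grip force is fixed at half the most. Time passes only in rows, so rows that do not move let the fingers close. It gives the time, the measured TCP pose, the force and the opening at its end, in the units of the state.
- bot.state(): the state, without advancing time (a new reading comes with each control period).
- bot.camera(name): name is "scene" or "top" or "wrist"; returns a dict with "frame" (480x640x3 uint8, red, green, blue), "fx", "fy", "cx", "cy" (pixels), "k1" (the pictures are not rectified: a ray, as slopes to the right and down, at radius r is drawn at 1 + k1 r^2 times it, then the intrinsics apply), "R" (3x3) and "t" (3): a world point X has camera coordinates R X + t. Camera axes: x right, y down, z forward; pixel columns grow to the right and rows downward; lengths in mm; the calibration is good to about 2 mm. A picture is of the moment at which its call begins. There is no depth.
- bot.job_done(): hands the job in, once; it reports no verdict.
The state is a dict: "t": time; "qpos": joint angles; "qvel": joint speeds; "joint_efforts": joint torques, N m; "tcp_pos": TCP position; "orientation": TCP orientation; "force": force on the tool from outside, world axes, zero at the start; "moment": the same for the moment, N m; "finger_gap": finger opening in mm.
Only numpy, scipy, OpenCV 4.12 (cv2) and the standard library are available. Lean on these libraries where they do the work, as an engineer would, in place of code of your own. Each camera call takes 0.05 s, during which the arm holds its last target. There are 200 camera calls.

## Working session

There is one attempt and no reset: what is moved stays moved. The work goes in short steps, Python scripts to look and compute and a tool call to move; the robot and the scene stay as the last step left them, time stands still between calls to the robot, and variables do not carry over. Pictures are saved under pics/ and viewed, about 12 in all and at most 16, crops included, and the job is handed in when it is done.

Besides the shell and the picture viewer there is one more tool, called after ">>>" as name(argument=value, ...), one argument or row to a line, values as JSON. play_rows: Moves the arm, as the interface text tells. Its arguments: {"type":"object","properties":{"series":{"type":"array"}},"required":["series"]}

```bash
mkdir -p pics; ls
cat > h.py <<'E'
import numpy as np, cv2
from rig import bot
from scipy.spatial.transform import Rotation as Ro
def cam(n,save=None):
    c=bot.camera(n); c['R']=np.array(c['R']); c['t']=np.array(c['t']); 
    if save: cv2.imwrite('pics/'+save,c['frame'][...,::-1])
    return c
def pt(c,u,v,z):
    d=np.array([(u-c['cx'])/c['fx'],(v-c['cy'])/c['fy']]); s=d.copy()
    for _ in range(30): s=d/(1+c['k1']*(s@s))
    r=c['R'].T@np.array([s[0],s[1],1]); o=-c['R'].T@c['t']
    return o+r*(z-o[2])/r[2]
def px(c,X):
    p=c['R']@np.array(X,float)+c['t']; s=p[:2]/p[2]; s=s*(1+c['k1']*(s@s))
    return np.array([c['fx']*s[0]+c['cx'],c['fy']*s[1]+c['cy']])
E
python3 - <<'E'
from h import *
for n in('scene','top','wrist'):
    c=cam(n,n+'0.png'); print(n,c['fx'],c['k1'],(-c['R'].T@c['t']).round(),c['R'].round(2).tolist())
s=bot.state(); print({k:np.round(s[k],3).tolist() for k in s})
E
```

```text
pics
scene 510.74969083371326 -0.07453240022132623 [ 948.  506. 1044.] [[-0.82, 0.58, 0.01], [0.47, 0.68, -0.56], [-0.33, -0.45, -0.83]]
top 529.353407873121 0.016217793627299047 [ 392.  -11. 1171.] [[0.02, -1.0, -0.02], [-0.99, -0.01, -0.17], [0.17, 0.02, -0.99]]
wrist 403.33851009612044 -0.07368357527866555 [121. 642. 384.] [[0.29, 0.96, -0.0], [0.92, -0.28, 0.27], [0.25, -0.08, -0.96]]
{'t': 0.15, 'qpos': [-1.013, 0.502, -0.427, 1.551, 0.221, 1.138, -0.21], 'qvel': [0.0, -0.004, -0.002, -0.002, -0.001, 0.001, 0.001], 'joint_efforts': [-0.006, -56.71, -5.825, -27.945, -0.069, 0.027, 0.0], 'tcp_pos': [188.709, 621.435, 225.909], 'orientation': [-1.571, 0.002, 1.276], 'force': [0.091, 0.476, -0.484], 'moment': [-0.036, 0.013, -0.056], 'finger_gap': 91.599}
```

View pics/top0.png

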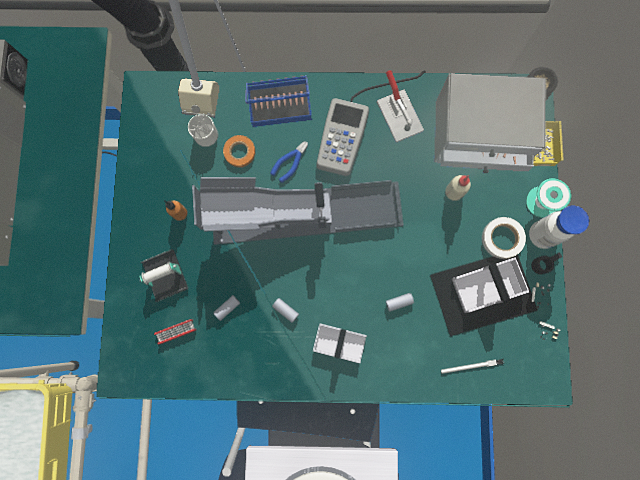

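View pics/scene0.png

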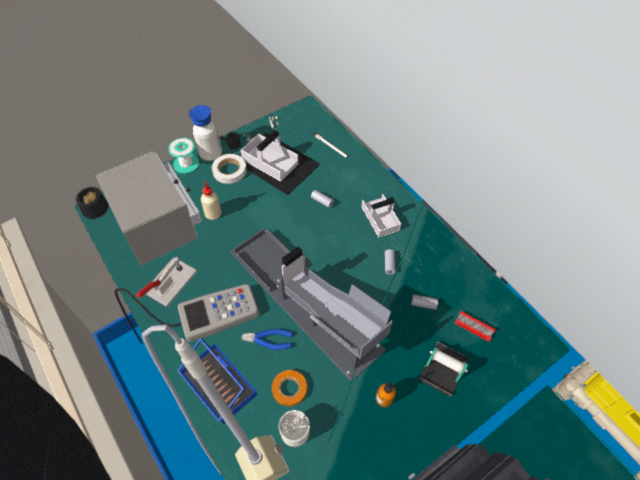

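Top view (1, 2): three rollers at (227,307), (286,310), (400,302). The feeder has its hopper at the left (200,205) and its dock at the right (367,207). Cassette candidates are (490,285), on the black mat and larger, and (340,343), which is small and on the bench. The one on the mat fits. The reel at (162,272) has teal ends and sits on a stand, so it isn't a roller.

Run:
```python
from h import *
t=cv2.imread('pics/top0.png')
a=cv2.resize(t[165:255,185:410],None,fx=3.5,fy=3.5,interpolation=cv2.INTER_CUBIC)
b=cv2.resize(t[245:385,425:545],None,fx=2,fy=2,interpolation=cv2.INTER_CUBIC)
r=cv2.resize(t[285:370,205:425],None,fx=2,fy=2,interpolation=cv2.INTER_CUBIC)
W=np.zeros((600,790,3),np.uint8); W[:a.shape[0],:a.shape[1]]=a
W[318:318+b.shape[0],:240]=b; W[318:318+170,250:690]=r
cv2.imwrite('pics/z1.png',W)
s=cv2.imread('pics/scene0.png')
cv2.imwrite('pics/z2.png',cv2.resize(s[120:385,225:425],None,fx=2.26,fy=2.26,interpolation=cv2.INTER_CUBIC))
```

```text
(no output)
```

View pics/z1.png

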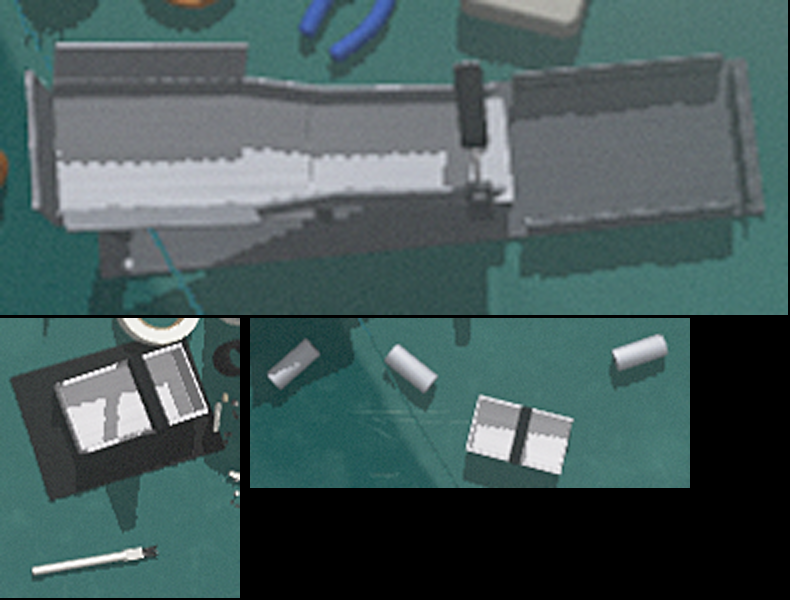

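View pics/z2.png

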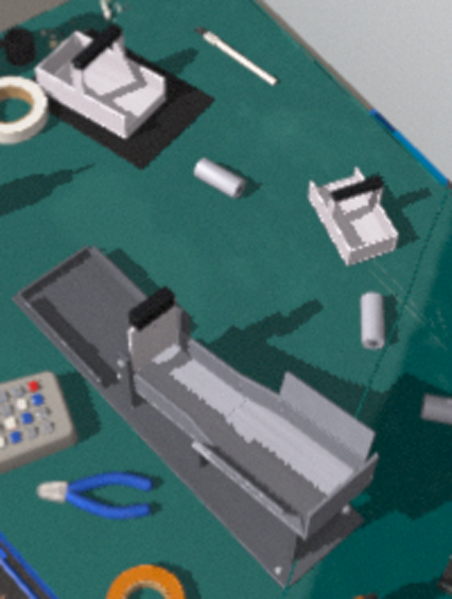

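Crops (3, 4) show the feeder base corners in the scene crop at (280,583), (362,518), (13,297) and (95,247). The gate bar is at (472,105) in the top crop. The cassette sits on the mat. Next I'll compute positions.

```bash
cat > m1.py <<'E'
from h import *
T=cam('top');S=cam('scene')
zt=lambda u,v:(185+u/3.5,165+v/3.5); zs=lambda u,v:(225+u/2.26,120+v/2.26); zm=lambda u,v:(425+u/2,245+(v-318)/2); zr=lambda u,v:(205+(u-250)/2,285+(v-318)/2)
print('scene plate',[pt(S,*zs(*p),z).round().tolist() for p,z in(((280,583),4),((362,518),4),((13,297),25),((95,247),25),((13,297),4),((95,247),4))])
print('top plate corner',pt(T,*zt(103,277),4).round())
def tri(pt_,ps):
    A=[];b=[]
    o1=pt(T,*pt_,0);p1=pt(T,*pt_,100);o2=pt(S,*ps,0);p2=pt(S,*ps,100)
    d1=(p1-o1);d2=(p2-o2); M=np.c_[d1,-d2]; k,res,*_=np.linalg.lstsq(M,o2-o1,rcond=None)
    return ((o1+k[0]*d1+o2+k[1]*d2)/2).round(1),np.sqrt(res).round(1)
print('bar', tri(zt(467,62),zs(172,292)),  tri(zt(474,145),zs(133,322)))
print('dock rim far end', [pt(T,*zt(*p),25).round().tolist() for p in((735,62),(762,214))])
print('backwall top',[pt(T,*zt(*p),167).round().tolist() for p in((30,75),(38,208))])
print('cass rim', [pt(T,*zm(*p),41).round().tolist() for p in((57,385),(80,452),(187,342),(210,410))])
print('cass rim low', [pt(T,*zm(*p),20).round().tolist() for p in((57,385),(80,452),(187,342),(210,410))])
print('cass rim S', [pt(S,*zs(*p),41).round().tolist() for p in((163,90),(125,133),(38,70),(85,35))])
print('cass rim S low', [pt(S,*zs(*p),20).round().tolist() for p in((163,90),(125,133),(38,70),(85,35))])
print('cass bar',[pt(T,*zm(*p),91).round().tolist() for p in((134,365),(157,432))])
print('mat',[pt(T,*zm(*p),3).round().tolist() for p in((12,380),(52,500),(225,450))])
print('small',[pt(T,*zr(*p),30).round().tolist() for p in((478,397),(573,417),(558,472),(470,455))])
for p,h in (((227,307),12),((286,310),12),((400,302),12)):
    x,y=p; g=cv2.cvtColor(T['frame'],cv2.COLOR_RGB2HSV)[y-18:y+18,x-22:x+22]
    m=((g[...,1]<50)&(g[...,2]>105)).astype(np.uint8); n,l,st,_=cv2.connectedComponentsWithStats(m); k=1+np.argmax(st[1:,4])
    q=cv2.minAreaRect(np.argwhere(l==k)[:,::-1].astype(np.float32)); bx=cv2.boxPoints(q)+[x-22,y-18]
    P=[pt(T,*c,12) for c in bx]; c=np.mean(P,0); e1=P[1]-P[0];e2=P[2]-P[1]; e=e1 if np.hypot(*e1[:2])>np.hypot(*e2[:2]) else e2
    print('roller',c.round(1)[:2],np.hypot(*e1[:2]).round(),np.hypot(*e2[:2]).round(),np.degrees(np.arctan2(e[1],e[0])).round(1))
for n,p in(('oil',(178,217)),('flux',(456,197))): print(n,pt(T,*p,0).round())
E
python3 m1.py
```

```text
scene plate [[685.0, 255.0, 4.0], [583.0, 249.0, 4.0], [735.0, -146.0, 25.0], [631.0, -152.0, 25.0], [731.0, -160.0, 4.0], [624.0, -165.0, 4.0]]
top plate corner [583. 247.   4.]
bar (array([662.6,  23.8, 193.6]), array([31.4])) (array([6.607e+02, 6.000e-01, 9.670e+01]), array([26.6]))
dock rim far end [[724.0, -155.0, 25.0], [626.0, -171.0, 25.0]]
backwall top [[671.0, 258.0, 167.0], [595.0, 249.0, 167.0]]
cass rim [[510.0, -276.0, 41.0], [440.0, -298.0, 41.0], [559.0, -415.0, 41.0], [486.0, -436.0, 41.0]]
cass rim low [[512.0, -280.0, 20.0], [441.0, -303.0, 20.0], [562.0, -422.0, 20.0], [488.0, -443.0, 20.0]]
cass rim S [[451.0, -288.0, 41.0], [523.0, -258.0, 41.0], [555.0, -400.0, 41.0], [478.0, -418.0, 41.0]]
cass rim S low [[440.0, -305.0, 20.0], [514.0, -274.0, 20.0], [547.0, -419.0, 20.0], [469.0, -438.0, 20.0]]
cass bar [[527.0, -342.0, 91.0], [459.0, -363.0, 91.0]]
mat [[519.0, -235.0, 3.0], [389.0, -276.0, 3.0], [446.0, -464.0, 3.0]]
small [[409.0, 9.0, 30.0], [389.0, -92.0, 30.0], [332.0, -76.0, 30.0], [348.0, 17.0, 30.0]]
roller [441.8 213.4] 56.0 22.0 -46.5
roller [439.9  84.2] 24.0 58.0 -127.3
roller [ 461.6 -165.1] 58.0 24.0 -69.9
oil [645. 334.   0.]
flux [ 700. -295.    0.]
```

>>> play_rows(
  series=[
    [[0, 0, 0.05], [0.2, -0.33, 0.05], 1],
    [[0, 0, 0.05], [0.2, -0.33, 0.05], 1],
    [[0, 0, 0.05], [0.2, -0.33, 0.05], 1],
    [[0, 0, 0.05], [0.2, -0.33, 0.05], 1],
    [[0, 0, 0.05], [0.2, -0.33, 0.05], 1],
    [[0, 0, 0.05], [0.2, -0.33, 0.05], 1],
    [[0, 0, 0], [0.2, -0.33, 0.05], 1],
    [[0, 0, 0], [0.2, -0.33, 0.05], 1],
    [[0, 0, 0], [0.2, -0.33, 0.05], 1],
    [[0, 0, 0], [0.2, -0.33, 0.05], 1],
    [[0, 0, 0], [0.2, -0.33, 0.05], 1],
    [[0, 0, 0], [0.2, -0.33, 0.05], 1],
    [[0, 0, 0], [0.2, -0.33, 0.05], 1],
    [[0, 0, 0], [0.2, -0.33, 0.05], 1],
    [[0, 0, 0], [0.2, -0.33, 0.05], 1],
    [[0, 0, 0], [0.2, -0.33, 0.05], 1],
    [[0, 0, 0], [0, 0, 0], 1],
  ],
)

```text
t: 1.67
tcp_pos: [509.6, 65.1, 309.3]
orientation: [-1.57, 0.005, 1.781]
force: [0.4, -0.8, 0.8]
finger_gap: 92.0
```

Run:
```python
from h import *
c=cam('wrist','w1.png'); import pickle; pickle.dump(c,open('w1.pkl','wb'))
```

```text
(no output)
```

View pics/w1.png

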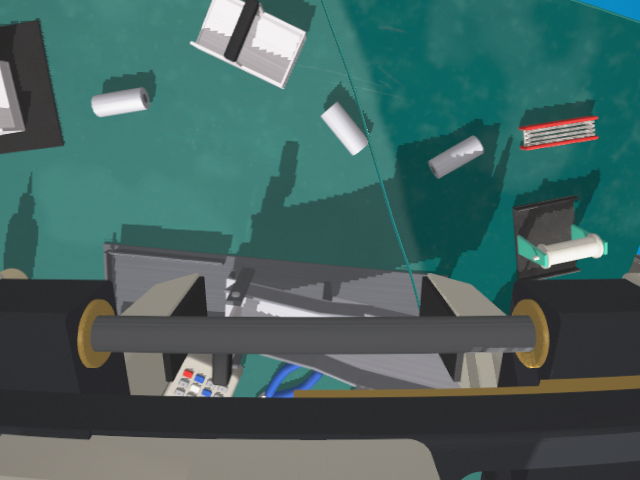

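>>> play_rows(
  series=[
    [[0, 0, 0.02], [0, -0.38, -0.05], 1],
    [[0, 0, 0.02], [0, -0.38, -0.05], 1],
    [[0, 0, 0.02], [0, -0.38, -0.05], 1],
    [[0, 0, 0.02], [0, -0.38, -0.05], 1],
    [[0, 0, 0], [-0.03, -0.38, 0], 1],
    [[0, 0, 0], [-0.03, -0.38, 0], 1],
    [[0, 0, 0], [-0.03, -0.38, 0], 1],
    [[0, 0, 0], [-0.03, -0.38, 0], 1],
    [[0, 0, 0], [-0.03, -0.38, 0], 1],
    [[0, 0, 0], [-0.03, -0.38, 0], 1],
    [[0, 0, 0], [0, -0.37, 0], 1],
    [[0, 0, 0], [0, 0, 0], 1],
  ],
)

```text
t: 2.72
tcp_pos: [485.2, -343.8, 287.0]
orientation: [-1.571, -0.007, 1.943]
force: [-0.6, -1.5, -0.3]
finger_gap: 91.8
```

Wrist view (5): image up points towards the robot. The fingers occlude rows below about 270, so targets must lie on the camera side. Rollers are at (120,102), (345,128) and (456,157). Now the cassette.

Run:
```python
from h import *
c=cam('wrist','w2.png'); import pickle; pickle.dump(c,open('w2.pkl','wb'))
print((-c['R'].T@c['t']).round())
for x in range(420,560,35): print(x,px(c,[x,-350,40]).round())
```

```text
[ 420. -371.  445.]
420 [330. 131.]
455 [317. 164.]
490 [305. 197.]
525 [293. 228.]
```

View pics/w2.png

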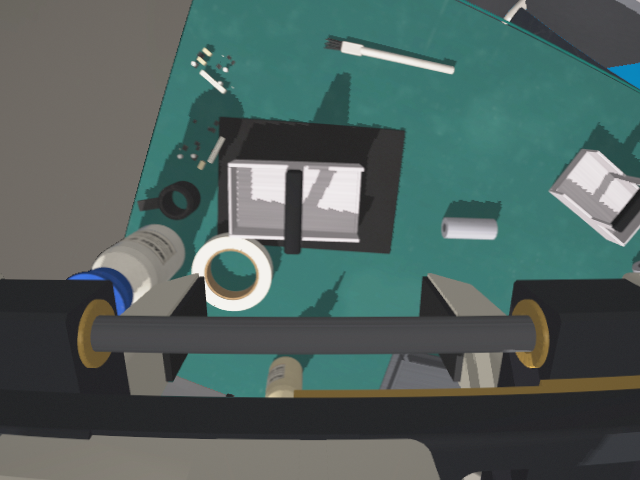

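Wrist view (6): the cassette's low end wall is at the right (360,205), which is world +y, and the bar runs (294,171)–(293,252). The mat corners are (220,118), (405,130) and (390,252). This is the 136 mm cassette.

```bash
python3 - <<'E'
from h import *
import pickle; c=pickle.load(open('w2.pkl','rb'))
f=lambda p,z: pt(c,*p,z).round(1)[:2].tolist()
m=(c['frame'].max(2)<60).astype(np.uint8); m[:165]=0;m[256:]=0;m[:,:280]=0;m[:,310:]=0
n,l,s,ce=cv2.connectedComponentsWithStats(m); k=1+np.argmax(s[1:,4]); print(s[k])
print('bar',f((294,171),91),f((293,252),91))
print('rim high end',f((229,161),41),f((229,237),41)); print('rim lowend side walls',f((363,165),41),f((360,241),41))
A=[f(p,3) for p in((220,118),(405,130),(390,252))]; print('mat',A, (np.array(A[0])+A[2])/2)
c=pickle.load(open('w1.pkl','rb'))
for p in((120,102),(345,128),(456,157)): print('roll',f(p,15))
print('plate',f((107,243),25),f((430,272),4), 'gate post', f((236,290),100))
S=cam('scene');T=cam('top')
import m1 as q
E
sed -i "s/^print('bar'.*/print('bar', tri(zt(467,62),zs(133,322)),  tri(zt(474,145),zs(172,292)))/" m1.py; python3 m1.py|grep ^bar
```

```text
[ 280  170   30   84 1344]
bar [463.2, -369.6] [533.3, -344.2]
rim high end [483.3, -433.2] [558.1, -408.5]
rim lowend side walls [438.8, -307.4] [512.6, -279.3]
mat [[449.6, -462.5], [389.5, -273.9], [520.9, -232.9]] [ 485.25 -347.7 ]
roll [460.5, -163.7]
roll [438.4, 83.7]
roll [442.3, 212.2]
plate [621.6, -159.8] [583.3, 226.1] gate post [612.2, 7.6]
scene plate [[685.0, 255.0, 4.0], [583.0, 249.0, 4.0], [735.0, -146.0, 25.0], [631.0, -152.0, 25.0], [731.0, -160.0, 4.0], [624.0, -165.0, 4.0]]
top plate corner [583. 247.   4.]
bar (array([662.6,  23.8, 193.6]), array([31.4])) (array([6.607e+02, 6.000e-01, 9.670e+01]), array([26.6]))
dock rim far end [[724.0, -155.0, 25.0], [626.0, -171.0, 25.0]]
backwall top [[671.0, 258.0, 167.0], [595.0, 249.0, 167.0]]
cass rim [[510.0, -276.0, 41.0], [440.0, -298.0, 41.0], [559.0, -415.0, 41.0], [486.0, -436.0, 41.0]]
cass rim low [[512.0, -280.0, 20.0], [441.0, -303.0, 20.0], [562.0, -422.0, 20.0], [488.0, -443.0, 20.0]]
cass rim S [[451.0, -288.0, 41.0], [523.0, -258.0, 41.0], [555.0, -400.0, 41.0], [478.0, -418.0, 41.0]]
cass rim S low [[440.0, -305.0, 20.0], [514.0, -274.0, 20.0], [547.0, -419.0, 20.0], [469.0, -438.0, 20.0]]
cass bar [[527.0, -342.0, 91.0], [459.0, -363.0, 91.0]]
mat [[519.0, -235.0, 3.0], [389.0, -276.0, 3.0], [446.0, -464.0, 3.0]]
small [[409.0, 9.0, 30.0], [389.0, -92.0, 30.0], [332.0, -76.0, 30.0], [348.0, 17.0, 30.0]]
roller [441.4 213.2] 56.0 22.0 -47.3
roller [439.7  84.3] 24.0 58.0 -127.3
roller [ 461.8 -164.9] 58.0 24.0 -70.7
oil [645. 334.   0.]
flux [ 700. -295.    0.]
bar (array([685.6,  15.2, 146. ]), array([4.9])) (array([637.7,   9.6, 146.5]), array([2.8]))
```

The gate bar top is at z≈146, so the gate is about 10 mm up. The cassette centre is (498,-357) and its axis is at 109.4°. I'll go down and grip it.

>>> play_rows(
  series=[
    [[0, 0, -0.02], [0.13, -0.13, -0.2], 1],
    [[0, 0, 0], [0, 0, -0.35], 1],
    [[0, 0, 0], [0, 0, -0.35], 1],
    [[0, 0, 0], [0, 0, -0.35], 1],
    [[0, 0, 0], [0, 0, -0.35], 1],
    [[0, 0, 0], [0, 0, -0.3], 1],
    [[0, 0, 0], [0, 0, -0.3], 1],
    [[0, 0, 0], [0, 0, 0], 1],
  ],
)

```text
t: 3.73
tcp_pos: [509.9, -336.5, 67.1]
orientation: [-1.588, -0.001, 1.939]
force: [-2.2, 1.0, -0.1]
finger_gap: 91.8
```

>>> play_rows(
  series=[
    [[-0.004, 0.01, -0.02], [-0.12, -0.2, -0.02], 1],
    [[0, 0, 0], [0, 0, 0], 1],
  ],
)

```text
t: 3.9
tcp_pos: [498.1, -354.0, 65.1]
orientation: [-1.569, -0.003, 1.911]
force: [-2.0, -1.8, 0.9]
finger_gap: 91.8
```

>>> play_rows(
  series=[
    [[0, 0, 0], [0, 0, 0], -1],
    [[0, 0, 0], [0, 0, 0], -1],
    [[0, 0, 0], [0, 0, 0], -1],
    [[0, 0, 0], [0, 0, 0], -1],
    [[0, 0, 0], [0, 0, 0], -1],
    [[0, 0, 0], [0, 0, 0], -1],
    [[0, 0, 0], [0, 0, 0], -1],
    [[0, 0, 0], [0, 0, 0], -1],
    [[0, 0, 0], [0, 0, 0], -1],
    [[0, 0, 0], [0, 0, 0.1], -1],
    [[0, 0, 0], [0, 0, 0.2], -1],
    [[0, 0, 0], [0, 0, 0.2], -1],
    [[0, 0, 0], [0, 0, 0.3], -1],
    [[0, 0, 0], [0, 0, 0.3], -1],
    [[0, 0, 0], [0, 0, 0.3], -1],
    [[0, 0, 0], [0, 0, 0.3], -1],
    [[0, 0, 0], [0, 0, 0.3], -1],
    [[0, 0, 0], [0, 0, 0.3], -1],
    [[0, 0, 0], [0, 0, 0], -1],
  ],
)

```text
t: 5.48
tcp_pos: [498.4, -352.5, 317.7]
orientation: [-1.573, 0.001, 1.912]
force: [1.2, 0.1, 1.1]
finger_gap: 0.4
```

Run:
```python
from h import *
c=cam('wrist','w3.png'); import pickle; pickle.dump(c,open('w3.pkl','wb'))
d=cam('top'); cv2.imwrite('pics/w3b.png',np.vstack([cv2.resize(c['frame'],(600,450))[40:300],cv2.resize(d['frame'][150:350,340:640],None,fx=1.6667,fy=1.6667)[:,:] if 0 else cv2.resize(d['frame'][190:355,280:640],(600,275))])[...,::-1])
```

```text
(no output)
```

View pics/w3b.png

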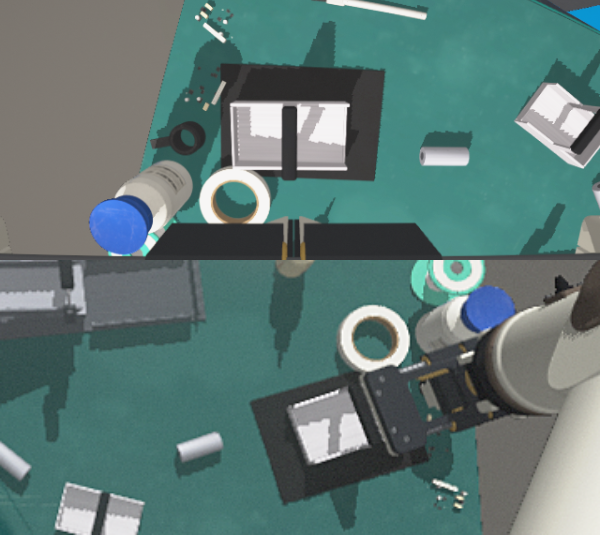

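Run:
```python
from h import *
import pickle
s=bot.state(); print(s['tcp_pos'],s['orientation'])
for n in('w2','w3'):
    c=pickle.load(open(n+'.pkl','rb')); print('cam',(-c['R'].T@c['t']).round(1), px(c,s['tcp_pos']))
    k=1.0667
    if n=='w3':
        for p in((289,108),(290,180)): print('bar',pt(c,p[0]*k,(p[1]+40)*k,91))
        for p in((232,103),(232,167),(349,104),(347,169)): print('rim',pt(c,p[0]*k,(p[1]+40)*k,41))
        for p in((222,65),(384,71),(374,180)): print('mat',pt(c,p[0]*k,(p[1]+40)*k,3))
```

```text
[ 496.59651487 -351.18864943  312.44400523] [-1.56896941 -0.0045642   1.91242619]
cam [ 419.9 -371.4  445.3] [286.14509657 342.80446932]
cam [ 431.6 -377.   475.9] [318.98567021 287.42832747]
bar [ 464.10598285 -370.30170828   91.        ]
bar [ 534.76050516 -344.31237113   91.        ]
rim [ 484.55117598 -432.37449143   41.        ]
rim [ 556.10120851 -410.20603826   41.        ]
rim [ 441.14286945 -306.74309648   41.        ]
rim [ 512.72239612 -280.8337269    41.        ]
mat [ 449.76893045 -462.27700599    3.        ]
mat [ 390.52681704 -275.04998265    3.        ]
mat [ 521.6933887  -233.68451648    3.        ]
```

The fingers were still closing when I lifted, and the cassette hasn't moved. I'll go again with a partly open jaw and check the gap before lifting.

>>> play_rows(
  series=[
    [[0, 0, 0], [0.02, -0.06, -0.2], 0],
    [[0, 0, 0], [0, 0, -0.3], 0],
    [[0, 0, 0], [0, 0, -0.3], 0],
    [[0, 0, 0], [0, 0, -0.3], 0],
    [[0, 0, 0], [0, 0, -0.3], 0],
    [[0, 0, 0], [0, 0, -0.3], 0],
    [[0, 0, 0], [0, 0, -0.1], 0],
    [[0, 0, 0], [0, 0, -0.1], 0],
    [[0, 0, 0], [0, 0, 0], 0],
    [[0, 0, 0], [0, 0, 0], 0],
  ],
)

```text
t: 6.42
tcp_pos: [490.9, -352.2, 108.1]
orientation: [-1.561, -0.015, 1.912]
force: [-0.4, 0.2, 0.1]
finger_gap: 46.1
```

>>> play_rows(
  series=[
    [[0, 0, 0], [0.08, -0.05, -0.05], 0],
    [[0, 0, 0], [0, 0, -0.2], 0],
    [[0, 0, 0], [0, 0, -0.17], 0],
    [[0, 0, 0], [0, 0, 0], 0],
  ],
)

```text
t: 6.75
tcp_pos: [506.0, -361.8, 71.7]
orientation: [-1.57, -0.004, 1.913]
force: [0.6, -1.0, -0.6]
finger_gap: 46.4
```

>>> play_rows(
  series=[
    [[0, 0, 0], [0, 0, 0], -1],
    [[0, 0, 0], [0, 0, 0], -1],
    [[0, 0, 0], [0, 0, 0], -1],
    [[0, 0, 0], [0, 0, 0], -1],
    [[0, 0, 0], [0, 0, 0], -1],
    [[0, 0, 0], [0, 0, 0], -1],
  ],
)

```text
t: 7.25
tcp_pos: [510.5, -363.9, 77.9]
orientation: [-1.575, 0.002, 1.913]
force: [0.8, -1.4, -3.1]
finger_gap: 15.5
```

>>> play_rows(
  series=[
    [[0, 0, 0], [0, 0, 0], -0.4],
    [[0, 0, 0], [0, 0, 0], -0.4],
    [[0, 0, 0], [-0.04, 0.02, -0.12], -0.4],
    [[0, 0, 0], [0, 0, 0], -0.4],
  ],
)

```text
t: 7.58
tcp_pos: [507.7, -363.4, 67.8]
orientation: [-1.578, 0.006, 1.913]
force: [-0.7, 1.3, -1.2]
finger_gap: 27.2
```

Run:
```python
from h import *
print([bot.state()['tcp_pos'].round(1).tolist() if hasattr(bot.state()['tcp_pos'],'round') else bot.state()['tcp_pos'] for _ in range(3)], bot.state()['qvel'],bot.state()['t'])
c=cam('wrist'); print(bot.state()['tcp_pos'],bot.state()['t'],bot.state()['force'])
```

```text
[[507.7, -363.4, 67.8], [507.7, -363.4, 67.8], [507.7, -363.4, 67.8]] [-0.00149862 -0.03564064  0.00189785 -0.05864274  0.00216224  0.0300277
 -0.00049983] 7.5833
[ 509.13961196 -364.25206795   69.21694215] 7.6333 [-0.16338785 -0.04624247  0.74466293]
```

>>> play_rows(
  series=[
    [[0, 0, 0], [-0.06, -0.02, -0.04], -0.4],
    [[0, 0, 0], [0, 0, 0], -1],
    [[0, 0, 0], [0, 0, 0], -1],
    [[0, 0, 0], [0, 0, 0], -1],
    [[0, 0, 0], [0, 0, 0], -1],
    [[0, 0, 0], [0, 0, 0], -1],
  ],
)

```text
t: 8.13
tcp_pos: [503.5, -367.6, 66.4]
orientation: [-1.581, 0.01, 1.912]
force: [0.0, 0.5, -1.7]
finger_gap: 15.7
```

>>> play_rows(
  series=[
    [[0.004, 0.008, 0], [0, 0, 0.1], -1],
    [[0, 0, 0], [0, 0, 0.2], -1],
    [[0, 0, 0], [0, 0, 0.3], -1],
    [[0, 0, 0], [0, 0, 0.3], -1],
    [[0, 0, 0], [0, 0, 0.3], -1],
    [[0, 0, 0], [0, 0, 0.3], -1],
    [[0, 0, 0], [0, 0, 0.3], -1],
    [[0, 0, 0], [0, 0, 0.2], -1],
    [[0, 0, -0.02], [0.2, 0.2, 0], -1],
    [[0, 0, -0.02], [0.24, 0.25, 0], -1],
    [[0, 0, -0.02], [0.24, 0.25, 0], -1],
    [[0, 0, -0.02], [0.24, 0.25, 0], -1],
    [[0, 0, -0.02], [0.24, 0.25, 0], -1],
    [[0, 0, -0.02], [0.24, 0.25, 0], -1],
    [[0, 0, -0.03], [0.24, 0.25, 0], -1],
    [[0, 0, 0], [0.24, 0.25, 0], -1],
    [[0, 0, 0], [0.24, 0.25, 0], -1],
    [[0, 0, 0], [0.24, 0.25, 0], -1],
    [[0, 0, 0], [0, 0, 0], -1],
    [[0, 0, 0], [0, 0, 0], -1],
  ],
)

```text
t: 9.8
tcp_pos: [736.0, -107.5, 267.9]
orientation: [-1.555, -0.01, 1.655]
force: [-0.9, -1.7, -2.6]
finger_gap: 15.9
```

Run:
```python
from h import *
c=cam('wrist','w4.png'); import pickle; pickle.dump(c,open('w4.pkl','wb'))
s=bot.state(); print(s['tcp_pos'],s['orientation'],s['force'],s['finger_gap'],s['qvel'].round(3))
```

```text
[ 736.00020598 -105.51330465  267.4761609 ] [-1.55544728 -0.01279872  1.65654701] [-0.03965601  1.60765692 -3.72948482] 15.66394386450292 [ 0.019 -0.021  0.     0.026 -0.008  0.003  0.007]
```

View pics/w4.png

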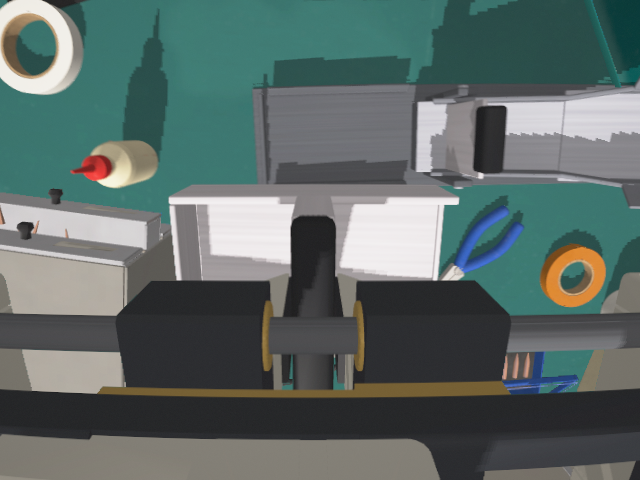

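Wrist view (7): the cassette is held with its near side rim at (172,195)–(457,195). The dock spans (255..416, 88..183), and the gate bar corners are (478,106), (505,107), (475,172) and (502,173).

Run:
```python
from h import *
import pickle; c=pickle.load(open('w4.pkl','rb')); s=bot.state(); tz=s['tcp_pos'][2]
f=lambda p,z: pt(c,*p,z).round(1)[:2]
b=[f(p,146) for p in((478,106),(505,107),(475,172),(502,173))]; g=np.mean(b,0); print('bar',[x.tolist() for x in b],g)
d=b[3]+b[2]-b[0]-b[1]; print('ydir',np.degrees(np.arctan2(d[1],d[0])), np.hypot(*d)/2)
print('dock far end top',f((256,88),25),'outlet end rail',f((413,86),25),'near rail low',f((416,180),25))
print('rim',f((172,195),tz-25.5),f((457,195),tz-25.5), 'bar top near end', f((313,219),tz+24.6))
im=cv2.resize(c['frame'][70:210,235:525],None,fx=2.75,fy=2.75,interpolation=cv2.INTER_CUBIC); cv2.imwrite('pics/w4z.png',im[...,::-1])
```

```text
bar [[641.9, -1.7], [640.6, 17.4], [686.6, 3.9], [685.4, 23.7]] [663.625  10.825]
ydir 7.573675873548122 45.143825712936646
dock far end top [ 633.6 -168.3] outlet end rail [618.6 -19.2] near rail low [707.9  -3.8]
rim [ 702.7 -176.5] [691.8 -43.6] bar top near end [ 697.9 -111.5]
```

View pics/w4z.png

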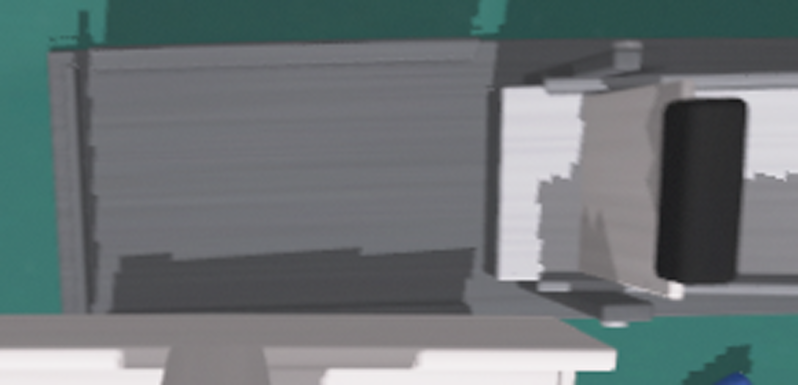

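Run:
```python
from h import *
import pickle; c=pickle.load(open('w4.pkl','rb'))
a=np.radians(6); F=np.array([np.sin(a),-np.cos(a)]);G=np.array([np.cos(a),np.sin(a)]); o=np.array([663,11.5])-38*F
def P(x,y,z): 
    q=px(c,[*(o+x*F+y*G),z]); return ((q-[235,70])*2.75).round().tolist()
for x,y,z in((209,-43.5,4),(209,-43.5,25),(60,-43.5,4),(60,0,30),(60,-30,30),(60,30,30),(209,0,4),(209,0,25),(38,-23,146),(38,23,146)): print(x,y,z,P(x,y,z))
```

```text
209 -43.5 4 [79.0, 68.0]
209 -43.5 25 [72.0, 63.0]
60 -43.5 4 [485.0, 61.0]
60 0 30 [500.0, 183.0]
60 -30 30 [503.0, 94.0]
60 30 30 [497.0, 268.0]
209 0 4 [84.0, 189.0]
209 0 25 [78.0, 190.0]
38 -23 146 [711.0, 96.0]
38 23 146 [698.0, 281.0]
```

The gripper body (±95 mm, starting at TCP+66) would hit the raised gate bar while docking. So I'll park the cassette on the free bench at about (530,-60), push the gate down, then regrip nearer the fingertips.

>>> play_rows(
  series=[
    [[-0.007, -0.011, 0.012], [-0.3, 0.06, 0], -1],
    [[0, 0, 0], [-0.35, 0.08, 0], -1],
    [[0, 0, 0], [-0.35, 0.08, 0], -1],
    [[0, 0, 0], [-0.35, 0.08, 0], -1],
    [[0, 0, 0], [-0.35, 0.08, 0], -1],
    [[0, 0, 0], [-0.3, 0.08, 0], -1],
    [[0, 0, 0], [0, 0, -0.2], -1],
    [[0, 0, 0], [0, 0, -0.3], -1],
    [[0, 0, 0], [0, 0, -0.3], -1],
    [[0, 0, 0], [0, 0, -0.3], -1],
    [[0, 0, 0], [0, 0, -0.3], -1],
    [[0, 0, 0], [0, 0, -0.2], -1],
    [[0, 0, 0], [0, 0, 0], -1],
  ],
)

```text
t: 10.93
tcp_pos: [515.5, -72.1, 98.1]
orientation: [-1.571, 0.005, 1.656]
force: [-0.7, 0.2, -2.0]
finger_gap: 15.7
```

>>> play_rows(
  series=[
    [[0, 0, 0.01], [0.1, 0.08, -0.15], -1],
    [[0, 0, 0], [0, 0, -0.1], -1],
    [[0, 0, 0], [0, 0, -0.05], -1],
    [[0, 0, 0], [0, 0, -0.04], -1],
    [[0, 0, 0], [0, 0, 0], -1],
  ],
)

```text
t: 11.35
tcp_pos: [524.6, -69.1, 66.2]
orientation: [-1.572, 0.008, 1.665]
force: [-0.5, 0.2, -2.0]
finger_gap: 15.8
```

>>> play_rows(
  series=[
    [[0, 0, 0], [0, 0, -0.04], -1],
    [[0, 0, 0], [0, 0, -0.01], -1],
    [[0, 0, 0], [0, 0, -0.01], -1],
  ],
)

```text
t: 11.6
tcp_pos: [526.9, -70.0, 63.3]
orientation: [-1.577, 0.009, 1.663]
force: [-1.1, 0.9, 3.0]
finger_gap: 15.8
```

>>> play_rows(
  series=[
    [[0, 0, 0], [0, 0, 0], 0.2],
    [[0, 0, 0], [0, 0, 0], 0.2],
    [[0, 0, 0], [0, 0, 0], 0.2],
    [[0, 0, 0], [0, 0, 0], 0.2],
    [[0, 0, 0], [0, 0, 0.3], 0.2],
    [[0, 0, 0], [0, 0, 0.3], 0.2],
    [[0, 0, 0], [0, 0, 0.3], -1],
    [[0, 0, 0], [0, 0, 0.3], -1],
    [[0, 0, 0], [0.2, 0.1, 0.1], -1],
    [[0, 0, 0], [0.25, 0.15, 0], -1],
    [[0, 0, 0], [0.25, 0.15, 0], -1],
    [[0, 0, 0], [0.25, 0.15, 0], -1],
    [[0, 0, 0], [0.25, 0.15, 0], -1],
    [[0, 0, 0], [0, 0, 0], -1],
    [[0, 0, 0], [0, 0, 0], -1],
  ],
)

```text
t: 12.85
tcp_pos: [650.4, 0.3, 202.5]
orientation: [-1.581, 0.011, 1.658]
force: [-1.0, -0.5, -0.6]
finger_gap: 1.8
```

>>> play_rows(
  series=[
    [[0.004, 0.009, 0.01], [0.12, 0.11, -0.1], -1],
    [[0, 0, 0], [0, 0, -0.2], -1],
    [[0, 0, 0], [0, 0, -0.15], -1],
    [[0, 0, 0], [0, 0, 0], -1],
  ],
)

```text
t: 13.18
tcp_pos: [662.0, 10.5, 156.8]
orientation: [-1.568, 0.004, 1.674]
force: [-0.6, -0.8, -0.2]
finger_gap: 0.2
```

>>> play_rows(
  series=[
    [[0, 0, 0], [0, 0, -0.06], -1],
    [[0, 0, 0], [0, 0, -0.05], -1],
    [[0, 0, 0], [0, 0, -0.05], -1],
    [[0, 0, 0], [0, 0, -0.05], -1],
  ],
)

```text
t: 13.52
tcp_pos: [662.0, 9.6, 138.0]
orientation: [-1.571, 0.003, 1.673]
force: [-0.4, 1.9, 2.5]
finger_gap: 0.1
```

>>> play_rows(
  series=[
    [[0, 0, 0], [0, 0, -0.03], -1],
    [[0, 0, 0], [0, 0, -0.04], -1],
    [[0, 0, 0], [0, 0, -0.04], -1],
  ],
)

```text
t: 13.77
tcp_pos: [662.3, 9.6, 136.1]
orientation: [-1.573, 0.003, 1.672]
force: [-12.2, 0.1, 25.8]
finger_gap: 0.2
```

The gate is at its lower stop (z=136, force rising to 26 N). Back to the cassette.

>>> play_rows(
  series=[
    [[0, 0, 0], [0, 0, 0.2], -1],
    [[0, 0, 0], [0, 0, 0.3], -1],
    [[0, 0, 0], [-0.3, -0.18, 0], 0],
    [[0, 0, 0], [-0.3, -0.18, 0], 0],
    [[0, 0, 0], [-0.3, -0.18, 0], 0],
    [[0, 0, 0], [-0.3, -0.18, 0], 0],
    [[0, 0, 0], [0, 0, 0], 0],
    [[0, 0, 0], [0, 0, 0], 0],
  ],
)

```text
t: 14.43
tcp_pos: [538.1, -66.3, 191.3]
orientation: [-1.58, 0.007, 1.672]
force: [0.2, 0.9, 0.5]
finger_gap: 35.7
```

>>> play_rows(
  series=[
    [[0.003, 0.006, 0], [-0.1, -0.04, -0.2], 0],
    [[0, 0, 0], [0, 0, -0.3], 0],
    [[0, 0, 0], [0, 0, -0.3], 0],
    [[0, 0, 0], [0, 0, -0.15], 0],
    [[0, 0, 0], [0, 0, 0], 0],
    [[0, 0, 0], [0, 0, 0], 0],
  ],
)

```text
t: 14.93
tcp_pos: [533.2, -71.3, 96.2]
orientation: [-1.581, 0.004, 1.671]
force: [-0.2, 0.5, 0.3]
finger_gap: 45.9
```

>>> play_rows(
  series=[
    [[0.002, 0.006, 0], [-0.06, 0.02, -0.16], 0],
    [[0, 0, 0], [0, 0, -0.06], 0],
    [[0, 0, 0], [0, 0, 0], 0],
    [[0, 0, 0], [0, 0, 0], -0.5],
  ],
)

```text
t: 15.27
tcp_pos: [531.9, -68.6, 77.1]
orientation: [-1.578, 0.001, 1.673]
force: [0.2, -0.2, 1.6]
finger_gap: 42.5
```

>>> play_rows(
  series=[
    [[0, 0, 0], [-0.04, 0, -0.05], -0.5],
    [[0, 0, 0], [-0.02, 0, -0.01], -1],
    [[0, 0, 0], [0, 0, 0], -1],
    [[0, 0, 0], [0, 0, 0], -1],
    [[0, 0, 0], [0, 0, 0], -1],
    [[0, 0, 0], [0, 0, 0], -1],
  ],
)

```text
t: 15.77
tcp_pos: [528.1, -69.0, 74.1]
orientation: [-1.584, 0.002, 1.673]
force: [1.2, 0.1, -2.1]
finger_gap: 15.9
```

>>> play_rows(
  series=[
    [[-0.003, 0.009, 0], [0, 0, 0.1], -1],
    [[0, 0, 0], [0, 0, 0.2], -1],
    [[0, 0, 0], [0, 0, 0.3], -1],
    [[0, 0, 0], [0, 0, 0.2], -1],
    [[0, 0, 0], [0.2, 0, 0], -1],
    [[0, 0, 0], [0.3, -0.03, 0], -1],
    [[0, 0, 0], [0.3, -0.03, 0], -1],
    [[0, 0, 0], [0.3, -0.03, 0], -1],
    [[0, 0, 0], [0.2, -0.03, 0], -1],
    [[0, 0, 0], [0, 0, 0], -1],
    [[0, 0, 0], [0, 0, 0], -1],
  ],
)

```text
t: 16.68
tcp_pos: [656.0, -80.7, 154.1]
orientation: [-1.557, 0.003, 1.673]
force: [-1.0, 0.2, -3.3]
finger_gap: 15.9
```

Run:
```python
from h import *
c=cam('wrist'); import pickle; pickle.dump(c,open('w5.pkl','wb'))
d=cam('top');e=cam('scene'); cv2.imwrite('pics/w5.png',np.vstack([c['frame'][60:270,:],np.hstack([cv2.resize(d['frame'][170:260,290:430],(320,206)),cv2.resize(e['frame'][200:340,220:400],(320,206))])])[...,::-1])
s=bot.state(); print(s['tcp_pos'],s['orientation'],s['force'],s['finger_gap'])
```

```text
[654.64542297 -80.62751954 154.4116498 ] [-1.55635065  0.00295522  1.6727625 ] [-0.29396748  0.1356266  -2.9805766 ] 15.845120180023011
```

View pics/w5.png

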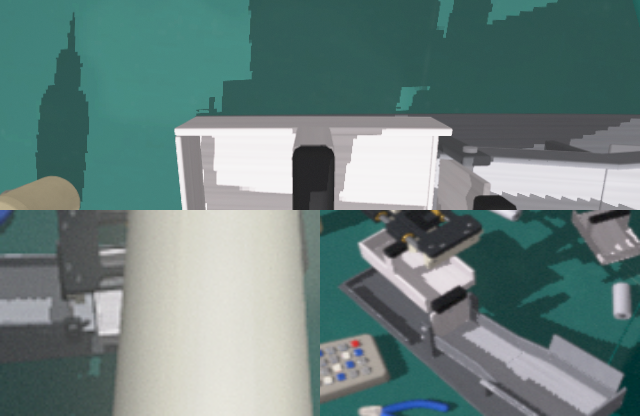

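Run:
```python
from h import *
import pickle
for n,ps,z,tc in(('w5',((175,190),(452,190)),154.3-35.5,(654.6,-80.6)),('w4',((170,199),(458,199)),267.5-25.5,(736,-105.5))):
    c=pickle.load(open(n+'.pkl','rb')); a,b=[pt(c,*p,z)[:2] for p in ps]
    d=(a-b); L=np.hypot(*d); d/=L; m=(a+b)/2+39*np.array([-d[1],d[0]]); print(n,L,np.degrees(np.arctan2(d[1],d[0])),m,m-tc)
```

```text
w5 135.6229940831158 -84.150853126493 [655.32347506 -81.2277523 ] [ 0.72347506 -0.6277523 ]
w4 135.0624738247982 -85.28654530523883 [ 738.02376336 -106.89679884] [ 2.02376336 -1.39679884]
```

>>> play_rows(
  series=[
    [[0.001, -0.009, 0], [0.17, -0.03, 0], -1],
    [[0, 0, 0], [0, 0, -0.1], -1],
    [[0, 0, 0], [0, 0, -0.15], -1],
    [[0, 0, 0], [0, 0, -0.15], -1],
    [[0, 0, 0], [0, 0, 0], -1],
    [[0, 0, 0], [0, 0, 0], -1],
  ],
)

```text
t: 17.33
tcp_pos: [665.2, -83.0, 113.0]
orientation: [-1.566, 0.002, 1.672]
force: [-0.5, 0.4, -2.3]
finger_gap: 15.5
```

>>> play_rows(
  series=[
    [[0, -0.003, 0.002], [0.07, -0.01, -0.08], -1],
    [[0, 0, 0], [0, 0, -0.05], -1],
    [[0, 0, 0], [0, 0, 0], -1],
    [[0, 0, 0], [0, 0, 0], -1],
  ],
)

```text
t: 17.67
tcp_pos: [672.1, -84.0, 100.4]
orientation: [-1.571, 0.002, 1.676]
force: [-0.1, 0.1, -2.1]
finger_gap: 15.8
```

>>> play_rows(
  series=[
    [[0, 0, 0], [0, 0, -0.06], -1],
    [[0, 0, 0], [0, 0, -0.06], -1],
    [[0, 0, 0], [0, 0, -0.06], -1],
    [[0, 0, 0], [0, 0, -0.04], -1],
    [[0, 0, 0], [0, 0, -0.02], -1],
  ],
)

```text
t: 18.08
tcp_pos: [673.3, -84.3, 78.1]
orientation: [-1.574, 0.003, 1.676]
force: [-10.9, 1.1, 28.7]
finger_gap: 15.5
```

The cassette is seated at the expected height. Release it and head to roller A (462,-165).

>>> play_rows(
  series=[
    [[0, 0, 0], [0, 0, 0.01], 0],
    [[0, 0, 0], [0, 0, 0], 0],
    [[0, 0, 0], [0, 0, 0], 0],
    [[0, 0, 0], [0, 0, 0], 0],
    [[0, 0, 0], [0, 0, 0.2], 0],
    [[0, 0, 0], [0, 0, 0.35], 0],
    [[0, 0, 0], [0, 0, 0.35], 0],
    [[0, 0, -0.077], [-0.19, -0.07, 0.1], 0],
    [[0, 0, -0.077], [-0.19, -0.07, 0], 0],
    [[0, 0, -0.077], [-0.19, -0.07, 0], 0],
    [[0, 0, -0.077], [-0.19, -0.07, 0], 0],
    [[0, 0, -0.077], [-0.19, -0.07, 0], 0],
    [[0, 0, -0.077], [-0.19, -0.07, 0], 0],
    [[0, 0, -0.077], [-0.19, -0.07, 0], 0],
    [[0, 0, -0.077], [-0.19, -0.07, 0], 0],
    [[0, 0, -0.077], [-0.19, -0.07, 0], 0],
    [[0, 0, -0.077], [-0.19, -0.07, 0], 0],
    [[0, 0, -0.077], [-0.19, -0.07, 0], 0],
    [[0, 0, 0], [0, 0, 0], 0],
    [[0, 0, 0], [0, 0, 0], 0],
  ],
)

```text
t: 19.75
tcp_pos: [457.9, -162.1, 184.1]
orientation: [-1.583, -0.006, 0.298]
force: [0.2, 0.6, 0.4]
finger_gap: 45.7
```

```bash
cat > roll.py <<'E'
from h import *
T=cam('top'); s=bot.state(); print('tcp',np.round(s['tcp_pos'],1),np.round(s['orientation'],3),np.round(s['qpos'],2),s['t'])
def blob(c,guess,h=26,zc=12,smax=50,vmin=105):
    x,y=px(c,[*guess,zc]).round().astype(int); x0,y0=max(x-h,0),max(y-h,0)
    g=cv2.cvtColor(c['frame'],cv2.COLOR_RGB2HSV)[y0:y+h,x0:x+h]
    m=((g[...,1]<smax)&(g[...,2]>vmin)).astype(np.uint8); n,l,st,_=cv2.connectedComponentsWithStats(m); k=1+np.argmax(st[1:,4])
    bx=cv2.boxPoints(cv2.minAreaRect(np.argwhere(l==k)[:,::-1].astype(np.float32)))+[x0,y0]
    P=np.array([pt(c,*q,zc)[:2] for q in bx]); e1,e2=P[1]-P[0],P[2]-P[1]; L=[np.hypot(*e1),np.hypot(*e2)]
    e=e1 if L[0]>L[1] else e2; return P.mean(0).round(1),np.round(L),round(np.degrees(np.arctan2(e[1],e[0]))%180,1)
if __name__=='__main__':
    for g in((462,-165),(440,84),(442,213)):
        try: print(g,*blob(T,g))
        except Exception as ex: print(g,'no',ex)
E
python3 roll.py
```

```text
tcp [ 457.8 -162.3  184. ] [-1.583 -0.005  0.298] [ 0.01  0.23  0.31  2.03 -0.08  0.89  0.66] 19.8
(462, -165) [ 464.3 -191.4] [ 57. 110.] 179.1
(440, 84) [440.3  84.5] [23. 57.] 52.7
(442, 213) [441.7 213.9] [56. 21.] 132.4
```

>>> play_rows(
  series=[
    [[0.007, 0.002, 0.027], [0.03, -0.02, -0.2], 0],
    [[0, 0, 0], [0, 0, -0.35], 0],
    [[0, 0, 0], [0, 0, -0.35], 0],
    [[0, 0, 0], [0, 0, -0.25], 0],
    [[0, 0, 0], [0, 0, 0], 0],
    [[0, 0, 0], [0, 0, 0], 0],
  ],
)

```text
t: 20.3
tcp_pos: [470.6, -162.8, 67.9]
orientation: [-1.577, -0.018, 0.358]
force: [0.2, -0.4, -0.3]
finger_gap: 45.8
```

>>> play_rows(
  series=[
    [[0, 0.01, -0.01], [-0.095, -0.02, -0.2], 0],
    [[0, 0, 0], [0, 0, -0.2], 0],
    [[0, 0, 0], [0, 0, 0], 0],
    [[0, 0, 0], [0, 0, 0], 0],
  ],
)

```text
t: 20.63
tcp_pos: [467.3, -164.9, 31.9]
orientation: [-1.575, -0.01, 0.347]
force: [-0.1, 1.0, 0.7]
finger_gap: 46.1
```

>>> play_rows(
  series=[
    [[0, 0, 0], [-0.06, 0, -0.1], 0],
    [[0, 0, 0], [0, 0, -0.1], 0],
    [[0, 0, 0], [0, 0, -0.06], 0],
    [[0, 0, 0], [0, 0, 0], 0],
  ],
)

```text
t: 20.97
tcp_pos: [468.0, -165.7, 11.3]
orientation: [-1.581, -0.02, 0.35]
force: [0.1, -0.2, -0.3]
finger_gap: 45.7
```

>>> play_rows(
  series=[
    [[0, 0.01, 0], [-0.08, 0, -0.05], 0],
    [[0, 0, 0], [0, 0, -0.02], -0.3],
    [[0, 0, 0], [0, 0, 0], -1],
    [[0, 0, 0], [0, 0, 0], -1],
    [[0, 0, 0], [0, 0, 0], -1],
    [[0, 0, 0], [0, 0, 0], -1],
    [[0, 0, 0], [0, 0, 0], -1],
  ],
)

```text
t: 21.55
tcp_pos: [461.5, -166.1, 5.7]
orientation: [-1.577, -0.006, 0.351]
force: [0.9, -0.7, -0.9]
finger_gap: 23.2
```

>>> play_rows(
  series=[
    [[0, 0, 0], [0, 0, 0.2], -1],
    [[0, 0, 0], [0, 0, 0.35], -1],
    [[0, 0, 0], [0, 0, 0.35], -1],
    [[0, 0, 0], [0, 0, 0.35], -1],
    [[0, 0, 0], [0, 0, 0.35], -1],
    [[0, 0, 0], [0, 0, 0.35], -1],
    [[0, 0, 0.077], [0.16, 0.32, 0.1], -1],
    [[0, 0, 0.077], [0.16, 0.32, 0], -1],
    [[0, 0, 0.077], [0.16, 0.32, 0], -1],
    [[0, 0, 0.077], [0.16, 0.32, 0], -1],
    [[0, 0, 0.077], [0.16, 0.32, 0], -1],
    [[0, 0, 0.077], [0.16, 0.32, 0], -1],
    [[0, 0, 0.077], [0.16, 0.32, 0], -1],
    [[0, 0, 0.077], [0.16, 0.32, 0], -1],
    [[0, 0, 0.077], [0.16, 0.32, 0], -1],
    [[0, 0, 0.077], [0.16, 0.32, 0], -1],
    [[0, 0, 0.077], [0.16, 0.32, 0], -1],
    [[0, 0, 0], [0, 0, 0], -1],
    [[0, 0, 0], [0, 0, 0], -1],
  ],
)

```text
t: 23.13
tcp_pos: [634.6, 203.0, 222.3]
orientation: [-1.583, -0.009, 1.724]
force: [0.6, -0.7, -1.1]
finger_gap: 23.6
```

>>> play_rows(
  series=[
    [[-0.007, 0.007, -0.03], [0.1, -0.145, -0.1], -1],
    [[0, 0, 0], [0, 0, -0.3], -1],
    [[0, 0, 0], [0, 0, -0.3], -1],
    [[0, 0, 0], [0, 0, -0.1], -1],
    [[0, 0, 0], [0, 0, 0], -1],
    [[0, 0, 0], [0, 0, 0], -1],
  ],
)

```text
t: 23.63
tcp_pos: [643.8, 185.9, 140.8]
orientation: [-1.571, 0.002, 1.67]
force: [0.1, -0.1, -1.2]
finger_gap: 22.6
```

>>> play_rows(
  series=[
    [[0, 0, 0], [0, 0.02, -0.12], -1],
    [[0, 0, 0], [0, 0, -0.08], -1],
    [[0, 0, 0], [0, 0, -0.04], -1],
    [[0, 0, 0], [0, 0, 0], -1],
  ],
)

```text
t: 23.97
tcp_pos: [646.0, 188.0, 119.5]
orientation: [-1.577, 0.001, 1.668]
force: [-0.0, 0.0, -0.8]
finger_gap: 23.2
```

>>> play_rows(
  series=[
    [[0, 0, 0], [0, 0, -0.05], -1],
    [[0, 0, 0], [0, 0, -0.01], -0.2],
    [[0, 0, 0], [0, 0, 0], -0.2],
    [[0, 0, 0], [0, 0, 0], -0.2],
    [[0, 0, 0], [0, 0, 0], -0.2],
    [[0, 0, 0], [0, 0, 0.1], -0.2],
    [[0, 0, 0], [0, 0, 0.3], -0.2],
    [[0, 0, 0], [0, 0, 0.3], -0.2],
    [[0, 0, 0], [0, 0, 0.2], -0.2],
    [[0, 0, 0], [0, 0, 0], 0],
    [[0, 0, 0], [0, 0, 0], 0],
  ],
)

```text
t: 24.88
tcp_pos: [646.7, 188.7, 211.9]
orientation: [-1.581, -0.0, 1.669]
force: [-0.3, -0.2, -0.9]
finger_gap: 43.9
```

Run:
```python
from roll import *
for g in((440,84),(442,213)): print(*blob(T,g))
e=cam('scene'); w=cam('wrist'); cv2.imwrite('pics/s6.png',np.hstack([cv2.resize(e['frame'][200:400,220:420],(400,400)),cv2.resize(w['frame'],(400,300))[[*range(300)]+[0]*100]])[...,::-1])
```

```text
tcp [647.1 188.9 212.3] [-1.582e+00 -1.000e-03  1.669e+00] [-0.29  0.52 -0.05  1.52  0.03  1.1   1.32] 24.9333
[440.8  84.1] [22. 58.] 53.2
[442.5 214.4] [111. 112.] 90.9
```

View pics/s6.png

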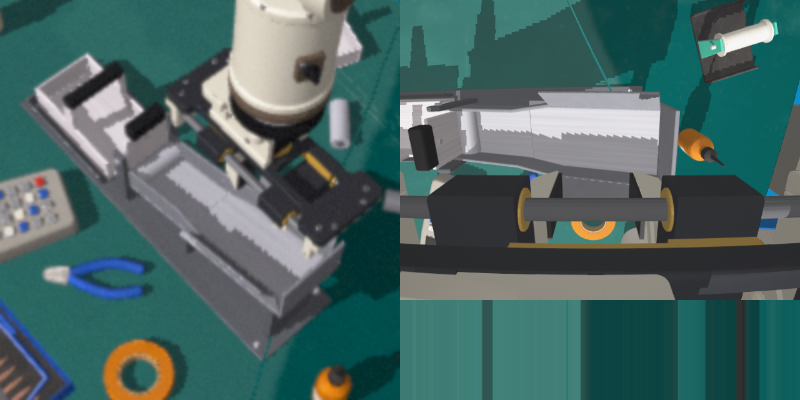

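The first roller is queued at the gate crosswise and the cassette is docked. Next is roller B (440.5,84), jaw at 143°.

>>> play_rows(
  series=[
    [[0.0, 0.006, 0.075], [-0.29, -0.15, 0], 0],
    [[0, 0, 0.075], [-0.29, -0.15, 0], 0],
    [[0, 0, 0.075], [-0.29, -0.15, 0], 0],
    [[0, 0, 0.075], [-0.29, -0.15, 0], 0],
    [[0, 0, 0.075], [-0.29, -0.15, 0], 0],
    [[0, 0, 0.075], [-0.29, -0.15, 0], 0],
    [[0, 0, 0.075], [-0.29, -0.15, 0], 0],
    [[0, 0, 0], [0, 0, -0.2], 0],
    [[0, 0, 0], [0, 0, -0.3], 0],
    [[0, 0, 0], [0, 0, -0.3], 0],
    [[0, 0, 0], [0, 0, -0.2], 0],
    [[0, 0, 0], [0, 0, 0], 0],
    [[0, 0, 0], [0, 0, 0], 0],
  ],
)

```text
t: 26.12
tcp_pos: [418.7, 75.7, 90.3]
orientation: [-1.544, -0.017, 2.537]
force: [-0.1, -1.2, 1.0]
finger_gap: 45.7
```

>>> play_rows(
  series=[
    [[0.008, -0.019, -0.026], [0.22, 0.08, 0], 0],
    [[0, 0, 0], [0, 0, -0.2], 0],
    [[0, 0, 0], [0, 0, -0.25], 0],
    [[0, 0, 0], [0, 0, 0], 0],
    [[0, 0, 0], [0, 0, 0], 0],
  ],
)

```text
t: 26.53
tcp_pos: [443.8, 84.8, 47.5]
orientation: [-1.574, 0.002, 2.495]
force: [0.4, -0.2, 0.3]
finger_gap: 46.0
```

>>> play_rows(
  series=[
    [[0, 0, 0], [-0.04, 0, -0.2], 0],
    [[0, 0, 0], [0, 0, -0.16], 0],
    [[0, 0, 0], [0, 0, -0.04], 0],
    [[0, 0, 0], [0, 0, 0], 0],
  ],
)

```text
t: 26.87
tcp_pos: [443.9, 85.7, 12.4]
orientation: [-1.579, 0.007, 2.495]
force: [0.2, 0.3, 0.2]
finger_gap: 45.9
```

>>> play_rows(
  series=[
    [[0, 0, 0], [-0.04, -0.01, -0.06], 0],
    [[0, 0, 0], [0, 0, -0.02], -0.3],
    [[0, 0, 0], [0, 0, 0], -1],
    [[0, 0, 0], [0, 0, 0], -1],
    [[0, 0, 0], [0, 0, 0], -1],
    [[0, 0, 0], [0, 0, 0], -1],
    [[0, 0, 0], [0, 0, 0], -1],
  ],
)

```text
t: 27.45
tcp_pos: [442.9, 85.1, 8.7]
orientation: [-1.584, 0.012, 2.494]
force: [-0.2, -0.0, -1.3]
finger_gap: 23.1
```

>>> play_rows(
  series=[
    [[0, 0, 0], [0, 0, 0.2], -1],
    [[0, 0, 0], [0, 0, 0.35], -1],
    [[0, 0, 0], [0, 0, 0.35], -1],
    [[0, 0, 0], [0, 0, 0.35], -1],
    [[0, 0, 0], [0, 0, 0.35], -1],
    [[0, 0, 0], [0, 0, 0.35], -1],
    [[0, 0, -0.075], [0.29, 0.15, 0.1], -1],
    [[0, 0, -0.075], [0.29, 0.15, 0], -1],
    [[0, 0, -0.075], [0.29, 0.15, 0], -1],
    [[0, 0, -0.075], [0.29, 0.15, 0], -1],
    [[0, 0, -0.075], [0.29, 0.15, 0], -1],
    [[0, 0, -0.075], [0.29, 0.15, 0], -1],
    [[0, 0, -0.075], [0.25, 0.13, 0], -1],
    [[0, 0, 0], [0, 0, 0], -1],
    [[0, 0, 0], [0, 0, 0], -1],
  ],
)

```text
t: 28.7
tcp_pos: [643.5, 190.3, 225.2]
orientation: [-1.584, 0.007, 1.628]
force: [-0.2, -0.7, -0.1]
finger_gap: 23.3
```

>>> play_rows(
  series=[
    [[0.004, 0.008, 0.03], [0, -0.02, -0.1], -1],
    [[0, 0, 0], [0, 0, -0.3], -1],
    [[0, 0, 0], [0, 0, -0.3], -1],
    [[0, 0, 0], [0, 0, -0.15], -1],
    [[0, 0, 0], [0, 0, 0], -1],
    [[0, 0, 0], [0, 0, 0], -1],
  ],
)

```text
t: 29.2
tcp_pos: [638.7, 185.8, 138.1]
orientation: [-1.569, -0.0, 1.686]
force: [0.3, -0.5, -0.3]
finger_gap: 23.2
```

>>> play_rows(
  series=[
    [[0, 0, -0.005], [0.06, 0.02, -0.12], -1],
    [[0, 0, 0], [0, 0, -0.06], -1],
    [[0, 0, 0], [0, 0, -0.04], -1],
    [[0, 0, 0], [0, 0, 0], -1],
  ],
)

```text
t: 29.53
tcp_pos: [646.5, 187.4, 118.2]
orientation: [-1.574, -0.001, 1.678]
force: [-0.3, -0.1, -0.9]
finger_gap: 23.0
```

>>> play_rows(
  series=[
    [[0, 0, 0], [-0.01, 0, -0.03], -1],
    [[0, 0, 0], [0, 0, -0.01], -0.2],
    [[0, 0, 0], [0, 0, 0], -0.2],
    [[0, 0, 0], [0, 0, 0], -0.2],
    [[0, 0, 0], [0, 0, 0], -0.2],
    [[0, 0, 0], [0, 0, 0.1], -0.2],
    [[0, 0, 0], [0, 0, 0.3], -0.2],
    [[0, 0, 0], [0, 0, 0.3], -0.2],
    [[0, 0, 0], [0, 0, 0.2], -0.2],
    [[0, 0, -0.075], [-0.25, 0.03, 0], 0],
    [[0, 0, -0.075], [-0.25, 0.03, 0], 0],
    [[0, 0, -0.075], [-0.25, 0.03, 0], 0],
    [[0, 0, -0.075], [-0.25, 0.03, 0], 0],
    [[0, 0, -0.075], [-0.25, 0.03, 0], 0],
    [[0, 0, -0.075], [-0.25, 0.03, 0], 0],
    [[0, 0, -0.075], [-0.25, 0.03, 0], 0],
    [[0, 0, -0.075], [-0.25, 0.03, 0], 0],
    [[0, 0, 0], [0, 0, 0], 0],
    [[0, 0, 0], [0, 0, 0], 0],
  ],
)

```text
t: 31.12
tcp_pos: [442.0, 213.3, 224.7]
orientation: [-1.587, -0.017, 0.688]
force: [0.3, -0.1, 0.5]
finger_gap: 45.8
```

Run:
```python
from roll import *
e=cam('scene'); w=cam('wrist'); print(blob(e,(442,213)))
cv2.imwrite('pics/s7.png',np.hstack([cv2.resize(e['frame'][200:400,220:420],(400,400)),cv2.resize(e['frame'][230:370,340:480],(400,400))])[...,::-1])
```

```text
tcp [441.9 213.5 224.6] [-1.586 -0.016  0.688] [-0.53  0.17  0.02  1.97  0.01  0.98  0.17] 31.1667
(array([439.1, 214. ]), array([24., 57.]), np.float64(134.1))
```

View pics/s7.png

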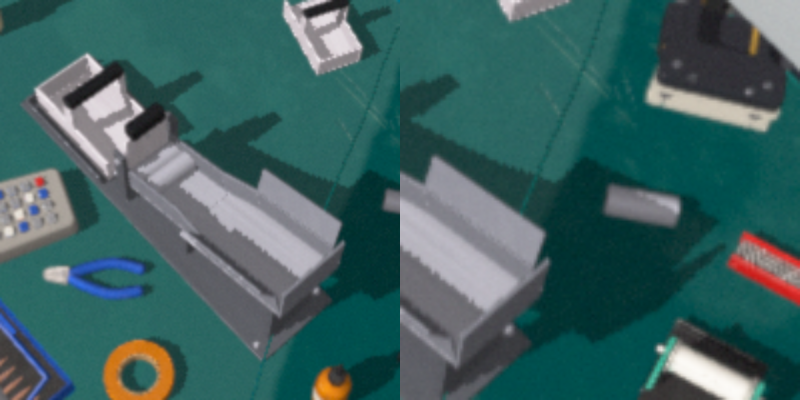

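The chute queue is building at (165,160). Roller C is at (440,214).

>>> play_rows(
  series=[
    [[0.002, 0.014, 0.04], [0, 0, -0.2], 0],
    [[0, 0, 0], [0, 0, -0.35], 0],
    [[0, 0, 0], [0, 0, -0.35], 0],
    [[0, 0, 0], [0, 0, -0.35], 0],
    [[0, 0, 0], [0, 0, -0.25], 0],
    [[0, 0, 0], [0, 0, -0.1], 0],
    [[0, 0, 0], [0, 0, 0], 0],
    [[0, 0, 0], [0, 0, 0], 0],
  ],
)

```text
t: 31.93
tcp_pos: [455.5, 210.8, 59.8]
orientation: [-1.574, -0.012, 0.751]
force: [-0.5, 0.0, 0.2]
finger_gap: 46.1
```

>>> play_rows(
  series=[
    [[0, 0.006, 0], [-0.15, 0.03, -0.1], 0],
    [[0, 0, 0], [0, 0, -0.2], 0],
    [[0, 0, 0], [0, 0, -0.05], 0],
    [[0, 0, 0], [0, 0, 0], 0],
    [[0, 0, 0], [0, 0, 0], 0],
  ],
)

```text
t: 32.35
tcp_pos: [442.2, 215.6, 26.5]
orientation: [-1.568, -0.011, 0.75]
force: [-0.2, 0.5, 0.7]
finger_gap: 46.2
```

>>> play_rows(
  series=[
    [[0, 0.006, 0], [-0.02, -0.02, -0.12], 0],
    [[0, 0, 0], [0, 0, -0.08], 0],
    [[0, 0, 0], [0, 0, -0.02], 0],
    [[0, 0, 0], [0, 0, 0], 0],
  ],
)

```text
t: 32.68
tcp_pos: [441.7, 214.8, 5.2]
orientation: [-1.562, -0.008, 0.751]
force: [-0.2, 0.1, 0.3]
finger_gap: 45.9
```

>>> play_rows(
  series=[
    [[0, 0, 0], [0, 0, 0], -0.3],
    [[0, 0, 0], [0, 0, 0], -1],
    [[0, 0, 0], [0, 0, 0], -1],
    [[0, 0, 0], [0, 0, 0], -1],
    [[0, 0, 0], [0, 0, 0], -1],
    [[0, 0, 0], [0, 0, 0], -1],
  ],
)

```text
t: 33.18
tcp_pos: [442.1, 214.8, 5.5]
orientation: [-1.562, -0.008, 0.75]
force: [-0.4, 0.1, -0.7]
finger_gap: 23.0
```

>>> play_rows(
  series=[
    [[0, 0, 0], [0, 0, 0.2], -1],
    [[0, 0, 0], [0, 0, 0.35], -1],
    [[0, 0, 0], [0, 0, 0.35], -1],
    [[0, 0, 0], [0, 0, 0.35], -1],
    [[0, 0, 0], [0, 0, 0.35], -1],
    [[0, 0, 0], [0, 0, 0.35], -1],
    [[0, 0, 0.074], [0.24, -0.03, 0.1], -1],
    [[0, 0, 0.074], [0.24, -0.03, 0], -1],
    [[0, 0, 0.074], [0.24, -0.03, 0], -1],
    [[0, 0, 0.074], [0.24, -0.03, 0], -1],
    [[0, 0, 0.074], [0.24, -0.03, 0], -1],
    [[0, 0, 0.074], [0.24, -0.03, 0], -1],
    [[0, 0, 0.074], [0.24, -0.03, 0], -1],
    [[0, 0, 0.074], [0.24, -0.03, 0], -1],
    [[0, 0, 0], [0, 0, 0], -1],
    [[0, 0, 0], [0, 0, 0], -1],
  ],
)

```text
t: 34.52
tcp_pos: [636.0, 187.0, 222.2]
orientation: [-1.566, -0.004, 1.73]
force: [-1.3, -0.3, -0.8]
finger_gap: 23.1
```

>>> play_rows(
  series=[
    [[0, 0, -0.034], [0.07, 0.02, -0.1], -1],
    [[0, 0, 0], [0, 0, -0.3], -1],
    [[0, 0, 0], [0, 0, -0.3], -1],
    [[0, 0, 0], [0, 0, -0.12], -1],
    [[0, 0, 0], [0, 0, 0], -1],
    [[0, 0, 0], [0, 0, 0], -1],
  ],
)

```text
t: 35.02
tcp_pos: [639.8, 190.0, 139.2]
orientation: [-1.566, -0.004, 1.667]
force: [0.7, -0.1, -0.5]
finger_gap: 23.0
```

>>> play_rows(
  series=[
    [[0, 0, 0.006], [0.05, -0.01, -0.12], -1],
    [[0, 0, 0], [0, 0, -0.06], -1],
    [[0, 0, 0], [0, 0, -0.05], -1],
    [[0, 0, 0], [0, 0, 0], -1],
  ],
)

```text
t: 35.35
tcp_pos: [647.0, 190.3, 118.9]
orientation: [-1.572, -0.006, 1.677]
force: [0.3, -0.1, -0.7]
finger_gap: 23.3
```

>>> play_rows(
  series=[
    [[0, 0, 0], [-0.02, 0, -0.04], -1],
    [[0, 0, 0], [0, 0, -0.01], -0.2],
    [[0, 0, 0], [0, 0, 0], -0.2],
    [[0, 0, 0], [0, 0, 0], -0.2],
    [[0, 0, 0], [0, 0, 0], -0.2],
    [[0, 0, 0], [0, 0, 0.1], -0.2],
    [[0, 0, 0], [0, 0, 0.3], -0.2],
    [[0, 0, 0], [0, 0, 0.3], -0.2],
    [[0, 0, 0], [0, 0, 0.2], -0.2],
    [[0, 0, 0], [-0.35, -0.2, 0], 0],
    [[0, 0, 0], [-0.35, -0.2, 0], 0],
    [[0, 0, 0], [-0.35, -0.2, 0], 0],
    [[0, 0, 0], [-0.35, -0.2, 0], 0],
    [[0, 0, 0], [0, 0, 0], 0],
    [[0, 0, 0], [0, 0, 0], 0],
  ],
)

```text
t: 36.6
tcp_pos: [501.2, 109.6, 216.7]
orientation: [-1.583, -0.009, 1.678]
force: [0.8, 0.6, 0.7]
finger_gap: 45.6
```

Run:
```python
from h import *
e=cam('scene'); t=cam('top'); s=bot.state(); print(s['tcp_pos'],s['orientation'],s['t'])
a=cv2.resize(e['frame'][220:350,230:360],(400,400),interpolation=cv2.INTER_CUBIC); b=cv2.resize(t['frame'][160:270,290:400],(400,400),interpolation=cv2.INTER_CUBIC)
cv2.imwrite('pics/s8.png',np.hstack([a,b])[...,::-1])
```

```text
[502.26035854 110.05858967 216.35014665] [-1.58266577 -0.00857202  1.67889348] 36.7
```

View pics/s8.png

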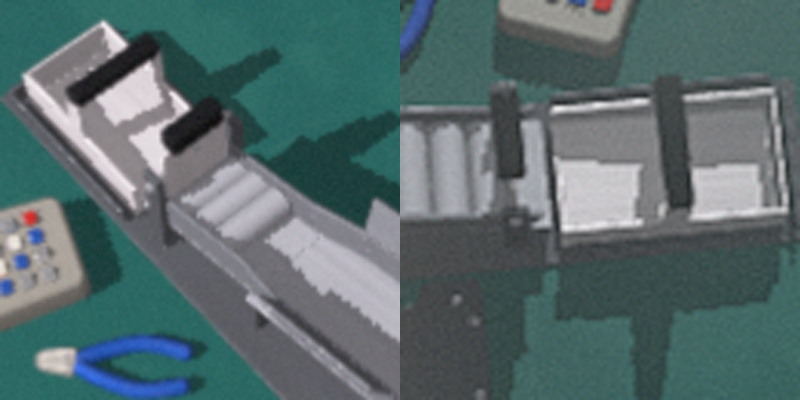

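All three rollers are queued crosswise and the cassette is docked. Next I grip the gate bar.

>>> play_rows(
  series=[
    [[-0.002, 0.008, 0], [0.32, -0.19, 0], 0],
    [[0, 0, 0], [0.32, -0.19, 0], 0],
    [[0, 0, 0], [0.32, -0.19, 0], 0],
    [[0, 0, 0], [0.32, -0.19, 0], 0],
    [[0, 0, 0], [0.22, -0.19, 0], 0],
    [[0, 0, 0], [0, 0, 0], 0],
    [[0, 0, 0], [0, 0, -0.2], 0],
    [[0, 0, 0], [0, 0, -0.2], 0],
    [[0, 0, 0], [0, 0, 0], 0],
    [[0, 0, 0], [0, 0, 0], 0],
  ],
)

```text
t: 37.53
tcp_pos: [672.3, 18.1, 177.0]
orientation: [-1.582, -0.008, 1.69]
force: [-0.5, 0.2, 1.2]
finger_gap: 45.7
```

>>> play_rows(
  series=[
    [[-0.002, 0.008, -0.008], [-0.09, -0.07, -0.1], 0],
    [[0, 0, 0], [0, 0, -0.2], 0],
    [[0, 0, 0], [0, 0, 0], 0],
    [[0, 0, 0], [0, 0, 0], 0],
  ],
)

```text
t: 37.87
tcp_pos: [664.2, 12.5, 148.8]
orientation: [-1.571, -0.007, 1.678]
force: [0.0, -0.0, 0.5]
finger_gap: 45.9
```

>>> play_rows(
  series=[
    [[0, 0, 0], [-0.01, -0.01, -0.15], 0],
    [[0, 0, 0], [0, 0, -0.15], 0],
    [[0, 0, 0], [0, 0, -0.08], 0],
    [[0, 0, 0], [0, 0, 0], 0],
    [[0, 0, 0], [0, 0, 0], 0],
  ],
)

```text
t: 38.28
tcp_pos: [665.7, 12.1, 116.4]
orientation: [-1.578, -0.006, 1.678]
force: [0.1, 0.6, -0.0]
finger_gap: 45.7
```

>>> play_rows(
  series=[
    [[0, 0, 0], [-0.02, -0.01, -0.07], 0],
    [[0, 0, 0], [0, 0, -0.01], -0.3],
    [[0, 0, 0], [0, 0, 0], -1],
    [[0, 0, 0], [0, 0, 0], -1],
    [[0, 0, 0], [0, 0, 0], -1],
    [[0, 0, 0], [0, 0, 0], -1],
    [[0, 0, 0], [0, 0, 0], -1],
  ],
)

```text
t: 38.87
tcp_pos: [665.8, 11.2, 111.9]
orientation: [-1.583, -0.006, 1.679]
force: [0.4, 0.9, -2.7]
finger_gap: 15.6
```

>>> play_rows(
  series=[
    [[0, 0, 0], [0, 0, 0.12], -1],
    [[0, 0, 0], [0, 0, 0.12], -1],
    [[0, 0, 0], [0, 0, 0.12], -1],
    [[0, 0, 0], [0, 0, 0.12], -1],
    [[0, 0, 0], [0, 0, 0.06], -1],
    [[0, 0, 0], [0, 0, 0.03], -1],
    [[0, 0, 0], [0, 0, 0.02], -1],
  ],
)

```text
t: 39.45
tcp_pos: [664.6, 11.0, 164.0]
orientation: [-1.579, -0.005, 1.68]
force: [9.6, 0.6, -15.5]
finger_gap: 15.9
```

>>> play_rows(
  series=[
    [[0, 0, 0], [0, 0, 0.01], -1],
    [[0, 0, 0], [0, 0, 0], -1],
    [[0, 0, 0], [0, 0, 0], -1],
    [[0, 0, 0], [0, 0, 0], -1],
    [[0, 0, 0], [0, 0, 0], -1],
    [[0, 0, 0], [0, 0, 0], -1],
  ],
)

```text
t: 39.95
tcp_pos: [664.7, 11.0, 163.9]
orientation: [-1.579, -0.005, 1.68]
force: [3.9, 1.4, -9.2]
finger_gap: 15.9
```

>>> play_rows(
  series=[
    [[0, 0, 0], [0, 0, 0], -0.1],
    [[0, 0, 0], [0, 0, 0], -0.1],
    [[0, 0, 0], [0, 0, 0], -0.1],
    [[0, 0, 0], [0, 0, 0.2], -0.1],
    [[0, 0, 0], [0, 0, 0.3], -0.1],
    [[0, 0, 0], [-0.3, 0.2, 0.1], -1],
    [[0, 0, 0], [-0.35, 0.2, 0], -1],
    [[0, 0, 0], [-0.35, 0.2, 0], -1],
    [[0, 0, 0], [-0.35, 0.2, 0], -1],
    [[0, 0, 0], [0, 0, 0], -1],
    [[0, 0, 0], [0, 0, 0], -1],
  ],
)

```text
t: 40.87
tcp_pos: [523.5, 91.2, 235.2]
orientation: [-1.584, -0.005, 1.675]
force: [0.7, 0.4, 0.8]
finger_gap: 5.9
```

Run:
```python
from h import *
e=cam('scene'); t=cam('top'); s=bot.state(); print(s['tcp_pos'],s['orientation'],s['t'],s['force'])
a=cv2.resize(e['frame'][220:350,230:360],(400,400),interpolation=cv2.INTER_CUBIC); b=cv2.resize(t['frame'][160:270,290:400],(400,400),interpolation=cv2.INTER_CUBIC)
cv2.imwrite('pics/s9.png',np.hstack([a,b])[...,::-1])
```

```text
[524.42901847  91.00399027 234.82221375] [-1.58379254 -0.00524678  1.67406309] 40.9667 [ 0.76110077 -0.0123968  -0.33055152]
```

View pics/s9.png

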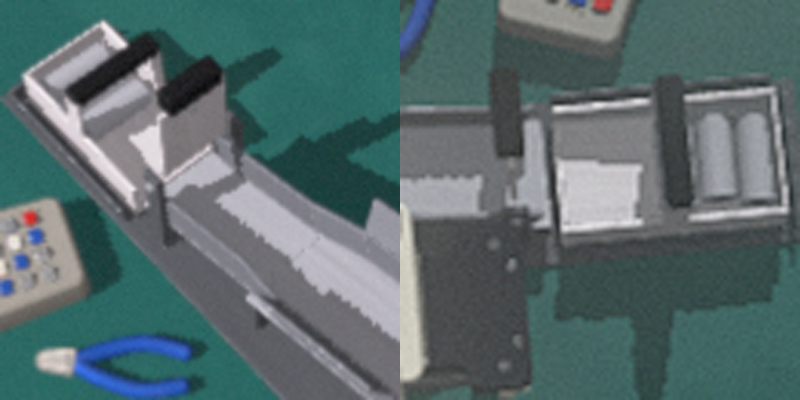

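Gate up, chute empty, and the rollers are in the cassette: two beyond the bar and one under it. Now I push the gate down.

>>> play_rows(
  series=[
    [[-0.001, 0.008, 0], [0.3, -0.19, 0], -1],
    [[0, 0, 0], [0.3, -0.19, 0], -1],
    [[0, 0, 0], [0.3, -0.19, 0], -1],
    [[0, 0, 0], [0.3, -0.15, 0], -1],
    [[0, 0, 0], [0, 0, 0], -1],
    [[0, 0, 0], [0, 0, 0], -1],
  ],
)

```text
t: 41.47
tcp_pos: [652.6, 10.4, 234.3]
orientation: [-1.571, -0.002, 1.671]
force: [-1.1, 0.3, -0.3]
finger_gap: 0.3
```

>>> play_rows(
  series=[
    [[0, 0, 0], [0.1, 0.01, -0.15], -1],
    [[0, 0, 0], [0, 0, -0.15], -1],
    [[0, 0, 0], [0, 0, -0.1], -1],
    [[0, 0, 0], [0, 0, -0.1], -1],
    [[0, 0, 0], [0, 0, -0.12], -1],
    [[0, 0, 0], [0, 0, -0.12], -1],
    [[0, 0, 0], [0, 0, -0.1], -1],
    [[0, 0, 0], [0, 0, 0], -1],
  ],
)

```text
t: 42.13
tcp_pos: [664.9, 8.2, 146.9]
orientation: [-1.575, -0.001, 1.666]
force: [0.2, 0.2, -0.2]
finger_gap: 0.2
```

>>> play_rows(
  series=[
    [[0, 0, 0], [-0.01, 0.03, -0.06], -1],
    [[0, 0, 0], [0, 0, -0.06], -1],
    [[0, 0, 0], [0, 0, -0.05], -1],
    [[0, 0, 0], [0, 0, -0.04], -1],
  ],
)

```text
t: 42.47
tcp_pos: [664.9, 11.2, 136.1]
orientation: [-1.578, 0.0, 1.666]
force: [-11.9, -2.3, 22.4]
finger_gap: 0.7
```

The gate is at its lower stop. Now over the cassette.

>>> play_rows(
  series=[
    [[0, 0, 0], [0, 0, 0.2], -1],
    [[0, 0, 0], [0, 0, 0.25], -1],
    [[0, 0, 0], [0.02, -0.3, 0], 0],
    [[0, 0, 0], [0.03, -0.3, 0], 0],
    [[0, 0, 0], [0.03, -0.3, 0], 0],
    [[0, 0, 0], [0, 0, 0], 0],
    [[0, 0, 0], [0, 0, 0], 0],
    [[0, 0, 0], [0, 0, -0.1], 0],
    [[0, 0, 0], [0, 0, 0], 0],
    [[0, 0, 0], [0, 0, 0], 0],
  ],
)

```text
t: 43.3
tcp_pos: [671.5, -74.3, 173.8]
orientation: [-1.58, -0.004, 1.675]
force: [0.5, -0.1, 1.1]
finger_gap: 44.7
```

Run:
```python
from h import *
c=cam('wrist'); s=bot.state(); print(s['tcp_pos'],s['orientation'],s['t'],s['finger_gap'],px(c,[673,-84,92]),px(c,[669,-123,92]),px(c,[634,-88,92]),px(c,[635,-20,42]))
cv2.imwrite('pics/w10.png',c['frame'][...,::-1])
```

```text
[670.96124962 -73.65894385 173.29356729] [-1.57903157 -0.00473152  1.67522988] 43.35 45.274313896253794 [297.44520895 240.06872484] [235.04894148 227.69470297] [296.85945334 176.93827087] [392.90428851 178.48252961]
```

View pics/w10.png

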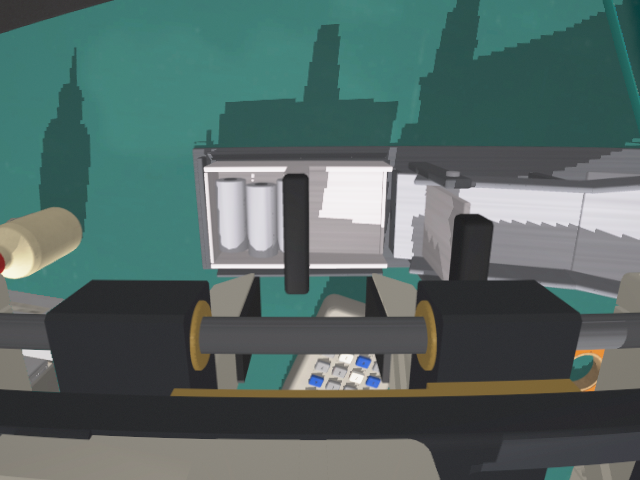

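Wrist view (14): the cassette is docked, its three rollers are inside at columns 231, 262 and 290, and the bar at column 297 is as predicted. Descend and grip.

>>> play_rows(
  series=[
    [[0, 0.005, 0], [0.01, -0.1, -0.1], 0],
    [[0, 0, 0], [0, 0, -0.25], 0],
    [[0, 0, 0], [0, 0, -0.25], 0],
    [[0, 0, 0], [0, 0, -0.1], 0],
    [[0, 0, 0], [0, 0, 0], 0],
    [[0, 0, 0], [0, 0, 0], 0],
  ],
)

```text
t: 43.85
tcp_pos: [672.5, -81.8, 99.0]
orientation: [-1.57, -0.006, 1.681]
force: [-0.7, 0.4, 0.8]
finger_gap: 45.9
```

>>> play_rows(
  series=[
    [[0, 0, -0.003], [0, -0.025, -0.1], 0],
    [[0, 0, 0], [0, 0, -0.08], 0],
    [[0, 0, 0], [0, 0, -0.02], 0],
    [[0, 0, 0], [0, 0, 0], 0],
  ],
)

```text
t: 44.18
tcp_pos: [674.5, -84.8, 79.9]
orientation: [-1.574, -0.006, 1.677]
force: [0.1, 0.4, 0.1]
finger_gap: 46.1
```

>>> play_rows(
  series=[
    [[0, 0, 0], [-0.01, 0, -0.04], 0],
    [[0, 0, 0], [0, 0, -0.01], -0.5],
    [[0, 0, 0], [0, 0, 0], -1],
    [[0, 0, 0], [0, 0, 0], -1],
    [[0, 0, 0], [0, 0, 0], -1],
    [[0, 0, 0], [0, 0, 0], -1],
    [[0, 0, 0], [0, 0, 0], -1],
  ],
)

```text
t: 44.77
tcp_pos: [674.9, -84.6, 76.6]
orientation: [-1.577, -0.005, 1.677]
force: [0.2, -0.0, -2.5]
finger_gap: 15.7
```

Lift straight up, gently.

>>> play_rows(
  series=[
    [[0, 0.003, 0], [0, 0, 0.05], -1],
    [[0, 0, 0], [0, 0, 0.08], -1],
    [[0, 0, 0], [0, 0, 0.1], -1],
    [[0, 0, 0], [0, 0, 0.15], -1],
    [[0, 0, 0], [0, 0, 0.2], -1],
    [[0, 0, 0], [0, 0, 0.2], -1],
    [[0, 0, 0], [0, 0, 0.2], -1],
    [[0, 0, 0], [0, 0, 0.2], -1],
    [[0, 0, 0], [0, 0, 0.1], -1],
    [[0, 0, 0], [0, 0, 0.05], -1],
    [[0, 0, 0], [0, 0, 0], -1],
  ],
)

```text
t: 45.68
tcp_pos: [667.9, -84.2, 215.9]
orientation: [-1.56, -0.008, 1.676]
force: [0.4, -0.7, -5.1]
finger_gap: 15.6
```

>>> play_rows(
  series=[
    [[0, -0.005, 0.01], [-0.05, -0.07, 0.03], -1],
    [[0, 0, 0.01], [-0.1, -0.14, 0], -1],
    [[0, 0, 0.01], [-0.14, -0.2, 0], -1],
    [[0, 0, 0.01], [-0.14, -0.2, 0], -1],
    [[0, 0, 0.01], [-0.14, -0.2, 0], -1],
    [[0, 0, 0.01], [-0.14, -0.2, 0], -1],
    [[0, 0, 0.01], [-0.14, -0.2, 0], -1],
    [[0, 0, 0.01], [-0.14, -0.2, 0], -1],
    [[0, 0, 0.01], [-0.14, -0.2, 0], -1],
    [[0, 0, 0.01], [-0.14, -0.2, 0], -1],
    [[0, 0, 0.01], [-0.14, -0.2, 0], -1],
    [[0, 0, 0.01], [-0.14, -0.2, 0], -1],
    [[0, 0, 0.01], [-0.14, -0.2, 0], -1],
    [[0, 0, 0], [-0.1, -0.14, 0], -1],
    [[0, 0, 0], [-0.05, -0.07, 0], -1],
    [[0, 0, 0], [0, 0, 0], -1],
    [[0, 0, 0], [0, 0, 0], -1],
  ],
)

```text
t: 47.1
tcp_pos: [460.5, -346.9, 198.2]
orientation: [-1.542, -0.031, 1.895]
force: [0.7, 0.5, -5.2]
finger_gap: 15.6
```

>>> play_rows(
  series=[
    [[-0.007, -0.012, -0.005], [0.1, 0, 0], -1],
    [[-0.006, -0.012, -0.005], [0.12, 0, -0.1], -1],
    [[0, 0, 0], [0, 0, -0.15], -1],
    [[0, 0, 0], [0, 0, -0.2], -1],
    [[0, 0, 0], [0, 0, -0.2], -1],
    [[0, 0, 0], [0, 0, -0.15], -1],
    [[0, 0, 0], [0, 0, -0.05], -1],
    [[0, 0, 0], [0, 0, 0], -1],
    [[0, 0, 0], [0, 0, 0], -1],
  ],
)

```text
t: 47.85
tcp_pos: [501.1, -330.3, 110.7]
orientation: [-1.59, 0.003, 1.897]
force: [0.8, 0.4, -4.9]
finger_gap: 15.4
```

>>> play_rows(
  series=[
    [[-0.004, 0.012, -0.006], [-0.14, -0.15, 0], -1],
    [[0, 0, 0], [0, 0, -0.1], -1],
    [[0, 0, 0], [0, 0, -0.06], -1],
    [[0, 0, 0], [0, 0, 0], -1],
    [[0, 0, 0], [0, 0, 0], -1],
  ],
)

```text
t: 48.27
tcp_pos: [491.3, -346.6, 99.1]
orientation: [-1.576, 0.01, 1.89]
force: [0.8, 0.0, -4.9]
finger_gap: 15.5
```

>>> play_rows(
  series=[
    [[0.005, 0.004, -0.004], [-0.05, 0, -0.06], -1],
    [[0, 0, 0], [0, 0, -0.06], -1],
    [[0, 0, 0], [0, 0, -0.05], -1],
    [[0, 0, 0], [0, 0, -0.03], -1],
    [[0, 0, 0], [0, 0, -0.02], -1],
  ],
)

```text
t: 48.68
tcp_pos: [487.1, -347.9, 77.4]
orientation: [-1.574, 0.003, 1.882]
force: [0.1, 0.0, -4.5]
finger_gap: 15.8
```

>>> play_rows(
  series=[
    [[0, 0, 0], [0, 0, -0.02], -1],
    [[0, 0, 0], [0, 0, -0.02], -1],
    [[0, 0, 0], [0, 0, -0.01], -1],
  ],
)

```text
t: 48.93
tcp_pos: [487.4, -348.0, 75.5]
orientation: [-1.574, 0.003, 1.882]
force: [-0.3, 0.3, -3.7]
finger_gap: 16.0
```

>>> play_rows(
  series=[
    [[0, 0, 0], [0, 0, -0.02], -1],
    [[0, 0, 0], [0, 0, -0.01], -1],
  ],
)

```text
t: 49.1
tcp_pos: [487.4, -348.0, 75.5]
orientation: [-1.574, 0.003, 1.882]
force: [-2.4, 1.6, -1.3]
finger_gap: 16.1
```

On the mat. Release and retreat.

>>> play_rows(
  series=[
    [[0, 0, 0], [0, 0, 0], 0],
    [[0, 0, 0], [0, 0, 0], 0],
    [[0, 0, 0], [0, 0, 0], 0],
    [[0, 0, 0], [0, 0, 0], 0],
    [[0, 0, 0], [0, 0, 0.1], 0],
    [[0, 0, 0], [0, 0, 0.3], 0],
    [[0, 0, 0], [0, 0, 0.3], 0],
    [[0, 0, 0], [0, 0, 0.3], 0],
    [[0, 0, 0], [0, 0, 0.3], 0],
    [[0, 0, 0], [0, 0, 0.2], 0],
    [[0, 0, 0], [0, 0.3, 0], 0],
    [[0, 0, 0], [0, 0.3, 0], 0],
    [[0, 0, 0], [0, 0.3, 0], 0],
    [[0, 0, 0], [0, 0.3, 0], 0],
    [[0, 0, 0], [0, 0.3, 0], 0],
    [[0, 0, 0], [0, 0, 0], 0],
    [[0, 0, 0], [0, 0, 0], 0],
    [[0, 0, 0], [0, 0, 0], 0],
  ],
)

```text
t: 50.6
tcp_pos: [490.6, -195.9, 245.9]
orientation: [-1.589, 0.018, 1.88]
force: [-0.1, -0.3, -0.1]
finger_gap: 46.1
```

Run:
```python
from h import *
t=cam('top');e=cam('scene'); s=bot.state(); print(s['tcp_pos'],s['t'],s['force'])
a=cv2.resize(t['frame'][245:345,420:540],(480,400),interpolation=cv2.INTER_CUBIC);b=cv2.resize(e['frame'][120:320,220:370],(300,400),interpolation=cv2.INTER_CUBIC)
cv2.imwrite('pics/f.png',np.hstack([a,b])[...,::-1])
```

```text
[ 490.3892659  -197.46672901  245.68274131] 50.7 [-0.5771187  -0.97801706 -1.12877259]
```

View pics/f.png

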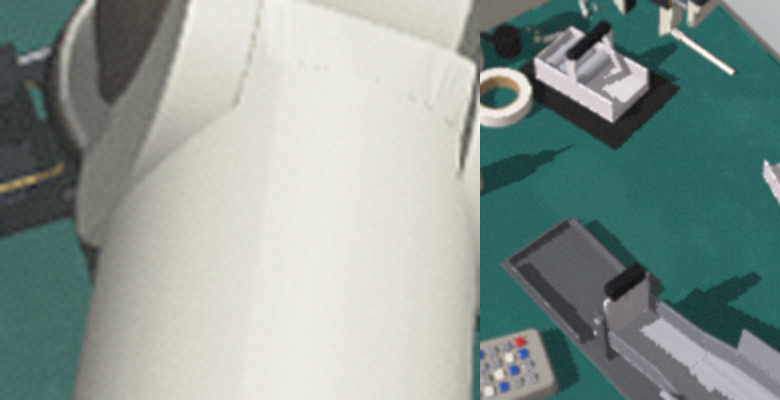

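The scene view (15) shows the cassette on the mat with its rollers inside. I'll clear the top camera for one last measured check of the cassette and gate.

>>> play_rows(
  series=[
    [[0, 0, 0], [0, 0.38, 0], 0],
    [[0, 0, 0], [0, 0.38, 0], 0],
    [[0, 0, 0], [0, 0.38, 0], 0],
    [[0, 0, 0], [0, 0.38, 0], 0],
    [[0, 0, 0], [0, 0.38, 0], 0],
    [[0, 0, 0], [0, 0.38, 0], 0],
    [[0, 0, 0], [0, 0.38, 0], 0],
    [[0, 0, 0], [0, 0.38, 0], 0],
    [[0, 0, 0], [0, 0.38, 0], 0],
    [[0, 0, 0], [0, 0.38, 0], 0],
    [[0, 0, 0], [0, 0.38, 0], 0],
    [[0, 0, 0], [0, 0, 0], 0],
    [[0, 0, 0], [0, 0, 0], 0],
  ],
)

```text
t: 51.78
tcp_pos: [492.0, 217.9, 246.3]
orientation: [-1.59, 0.024, 1.835]
force: [-0.2, -1.3, -0.5]
finger_gap: 46.2
```

Run:
```python
from h import *
import pickle
t=cam('top');e=cam('scene'); pickle.dump((t,e),open('f.pkl','wb'))
a=cv2.resize(t['frame'][245:345,425:535],(440,400),interpolation=cv2.INTER_CUBIC);b=cv2.resize(e['frame'][235:295,260:310],(333,400),interpolation=cv2.INTER_CUBIC)
c=cv2.resize(t['frame'][180:230,300:350],(200,200),interpolation=cv2.INTER_CUBIC)
W=np.zeros((600,773,3),np.uint8); W[:400]=np.hstack([a,b]); W[400:,:200]=c; cv2.imwrite('pics/f2.png',W[...,::-1])
# predicted bar-top centre pixels for gate at 0 and 10 mm, both views
for z in(136,146): print(z,'scene',((px(e,[663,11.5,z])-[260,235])*6.667).round(),'top',((px(t,[663,11.5,z])-[300,180])*4+[0,400]).round())
```

```text
136 scene [207. 154.] top [ 77. 463.]
146 scene [206. 137.] top [ 77. 458.]
```

Run:
```python
from h import *
import pickle
t,e=pickle.load(open('f.pkl','rb')); s0=cv2.imread('pics/scene0.png')[...,::-1]
for n,f in(('start',s0),('now',e['frame'])):
    m=(f[235:295,260:310].max(2)<50).astype(np.uint8); k,l,st,ce=cv2.connectedComponentsWithStats(m); j=1+np.argmax(st[1:,4]); print('gate bar scene',n,st[j],(ce[j]+[260,235]).round(1))
for z in(126,136): print('pred bar centre',z,px(e,[663,11.5,z]).round(1))
x,y=px(t,[487,-348,30]).astype(int); g=t['frame'][y-35:y+35,x-45:x+45]
m=(g.max(2)>85).astype(np.uint8); m=cv2.morphologyEx(m,cv2.MORPH_CLOSE,np.ones((9,9)));m=cv2.morphologyEx(m,cv2.MORPH_OPEN,np.ones((5,5)))
k,l,st,ce=cv2.connectedComponentsWithStats(m); j=l[35,45] or 1+np.argmax(st[1:,4]); bx=cv2.boxPoints(cv2.minAreaRect(np.argwhere(l==j)[:,::-1].astype(np.float32)))+[x-45,y-35]
P=np.array([pt(t,*q,35)[:2] for q in bx]); print('cassette',P.mean(0).round(1),np.hypot(*(P[1]-P[0])).round(),np.hypot(*(P[2]-P[1])).round(),np.degrees(np.arctan2(*(P[1]-P[0])[::-1])).round(1))
```

```text
gate bar scene start [ 23  12  19  19 191] [291.9 255.9]
gate bar scene now [ 23  16  19  19 183] [292.3 260.3]
pred bar centre 126 [291.2 260.7]
pred bar centre 136 [291.1 258.2]
cassette [ 502.9 -362. ] 189.0 108.0 -70.0
```

Run:
```python
from h import *
import pickle
t,e=pickle.load(open('f.pkl','rb'))
x,y=px(t,[487,-348,30]).astype(int); g=t['frame'][y-35:y+35,x-45:x+45]
for th in(120,150):
  m=(g.min(2)>th).astype(np.uint8); k,l,st,ce=cv2.connectedComponentsWithStats(m)
  for j in range(1,k):
    if st[j,4]<25: continue
    bx=cv2.boxPoints(cv2.minAreaRect(np.argwhere(l==j)[:,::-1].astype(np.float32)))+[x-45,y-35]
    P=np.array([pt(t,*q,41)[:2] for q in bx]); print(th,st[j,4],P.mean(0).round(1),[p.round().tolist() for p in P])
# expected rim corners for centre (487.5,-348.5), yaw 107.8
```

```text
120 44 [ 560.4 -387.3] [[562.0, -367.0], [563.0, -408.0], [559.0, -407.0], [558.0, -367.0]]
120 545 [ 499.3 -391.9] [[530.0, -359.0], [545.0, -401.0], [469.0, -425.0], [454.0, -383.0]]
120 1209 [ 474.9 -315. ] [[500.0, -266.0], [526.0, -341.0], [450.0, -364.0], [424.0, -289.0]]
150 39 [ 560.4 -388.4] [[562.0, -369.0], [563.0, -408.0], [559.0, -407.0], [558.0, -369.0]]
150 83 [ 516.  -401.4] [[528.0, -358.0], [557.0, -382.0], [504.0, -444.0], [476.0, -420.0]]
150 130 [ 494.1 -376.5] [[518.0, -363.0], [522.0, -373.0], [470.0, -390.0], [466.0, -380.0]]
150 191 [ 490.3 -404.4] [[524.0, -387.0], [524.0, -425.0], [457.0, -422.0], [456.0, -384.0]]
150 61 [ 508.6 -300.9] [[502.0, -273.0], [520.0, -327.0], [515.0, -329.0], [497.0, -275.0]]
150 69 [ 480.2 -350.7] [[505.0, -340.0], [507.0, -346.0], [456.0, -361.0], [454.0, -355.0]]
150 456 [ 458.6 -307.6] [[475.0, -274.0], [493.0, -326.0], [442.0, -341.0], [425.0, -290.0]]
```

```bash
python3 -c "
from rig import bot
print(bot.state()['t'],bot.state()['qvel'].round(3)); print(bot.job_done())"
```

```text
51.8833 [ 0.019 -0.011  0.022  0.016  0.009  0.005  0.001]
the job is handed in; nothing more can be done
None
```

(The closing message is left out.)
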